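# Pack spent block batteries for collection

### The job

Get the spent block batteries ready for collection: first clear all the foam offcuts, those in the black box and those on the bench, into the steel scrap bin, then pack the box in layers - the white divider flat on its floor, every battery lying lengthwise along the middle of a compartment with one battery to a compartment, the grey pad flat on the divider over the batteries, and last the lid fully home on the box. The number of offcuts and batteries differs from time to time; leave the other things on the bench where they are.

Things in the scene. Friction and masses are not known exactly. Their poses are not given: they have to be found in the camera images.
- box: Open black box fixed to the bench, 186 (x) x 120 (y) x 54 mm high outside, walls and floor 4 mm (inside 178 x 112 mm, floor at z = 4 mm). Origin at the centre of its underside, x along its length. Some offcuts lie in it at first.
- divider: White divider, loose, 120 g: base 170 (x) x 104 (y) x 4 mm, two upright fins across it at x = -31 and +31 mm, each 8 mm thick, 104 mm wide, tops at z = 31 mm; carry it by either. In the box (4 mm play a side) it makes three compartments 54 mm long at x = -62, 0, +62 mm, the end ones closed by the box walls. Same after a half turn. Origin: centre of its underside.
- pad: Grey cover pad, rigid, loose, 120 g: plate 170 (x) x 104 (y) x 6 mm with a grip bar on top, 50 (x) x 12 (y) mm, from z = 6 to 18 mm at its centre. Origin at the centre of its underside, which rests on the divider's fins, 35 mm above the underside of the box, when packed.
- lid: Black lid, loose, 200 g: a hollow rim 170 (x) x 104 (y) x 8 mm below that drops into the mouth of the box, a plate 186 x 120 mm (z = 8 to 14 mm) that lies on the walls, and a grip bar 60 (x) x 14 (y) mm on top (z = 14 to 34 mm). Origin: centre of the lower edge, 46 mm above the underside of the box when closed. Starts handle up on the bench.
- battery1: 9-volt block battery, dark steel case with a bright band and two snap terminals at its +x end. 46 (x, long) x 26 (y) x 17 (z) mm, 45 g. Origin at its centre; starts lying flat on its 46 x 26 side. May be absent.
- battery2: 9-volt block battery, dark steel case with a bright band and two snap terminals at its +x end. 46 (x, long) x 26 (y) x 17 (z) mm, 45 g. Origin at its centre; starts lying flat on its 46 x 26 side. May be absent.
- battery3: 9-volt block battery, dark steel case with a bright band and two snap terminals at its +x end. 46 (x, long) x 26 (y) x 17 (z) mm, 45 g. Origin at its centre; starts lying flat on its 46 x 26 side. May be absent.
- offcut1: White rigid foam offcut, a plain block 42 (x) x 24 (y) x 18 mm, 15 g. Origin at the centre of its underside. Starts on the floor of the box. May be absent.
- offcut2: White rigid foam offcut with a step: 40 (x) x 22 (y) x 14 mm with a lump 18 mm long, 22 mm wide on its -x end, 26 mm high in all, 15 g. Origin at the centre of its underside. Starts on the floor of the box. May be absent.
- offcut3: White rigid foam offcut, a plain block 32 (x) x 28 (y) x 22 mm, 15 g. Origin at the centre of its underside. Starts on the floor of the box. May be absent.
- offcut4: White rigid foam offcut, a plain block 36 (x) x 26 (y) x 20 mm, 15 g. Origin at the centre of its underside. Starts on the bench left of the bin. May be absent.
- offcut5: White rigid foam offcut, a plain block 38 (x) x 22 (y) x 24 mm, 15 g. Origin at the centre of its underside. Starts on the bench right of the bin. May be absent.
- bin: Open steel scrap bin fixed to the bench beyond the box, 100 (x) x 160 (y) x 60 mm high, walls 3 mm. Origin at the centre of its underside.
- tape_roll: Bystander: cardboard tape roll lying flat, 70 mm across, 24 mm high. Origin at the centre of its underside.
- cap_tub: Bystander: clear tub, 64 mm across, 50 mm high. Origin at the centre of its underside.
- screwdriver: Bystander: screwdriver lying on the bench to the robot's left.

How it is judged:
By the outcome, as a careful person would: the job done as asked, in the order asked, and still so for the second after the job is handed in, with the robot touching nothing.
Of battery1, battery2, battery3 only 2 to 3 are there at a start; the rules pass over those that are not, and their reading is None.
Of offcut1, offcut2, offcut3, offcut4, offcut5 only 3 to 5 are there at a start; the rules pass over those that are not, and their reading is None.
At some moment in a run one of pad, lid may be knocked a few centimetres aside while the robot is not near it.
Once in a run the grip may slacken for a moment while it holds something.
It also fails if it takes over 208 s, if anything falls off the work surface, if the arm or the gripper's body presses on something with over 40 N, if the wrist force passes 120 N, or if a joint passes its speed limit or range.

### The arm

A 7-joint arm with a two-finger parallel gripper is mounted at the origin on the work surface. World frame = base frame: x ahead of the robot, y to its left, z up, the work surface at z = 0. Lengths are in m, angles in degrees, forces in N, time in s.
With the tool pointing down it reaches from about 0.4 to 0.85 m from the base axis. Payload 4.5 kg.
Tool frame: the origin (TCP) lies midway between the tips of the shut fingers; the grasp point (between the pads) lies 19 mm behind it; x points along the fingers, z is the direction in which the jaws open and shut, and the axes are right-handed (so a half turn about x gives the same grasp; the last joint's range is limited). The gripper opens to 85 mm and grips with 20 to 120 N. Pads are 22 mm wide; open, the fingers measure 114 mm over their backs; the gripper's body (76 mm by 85 mm) begins 54 mm behind the grasp point. The pads swing forward as they close: fully open they stand 13 mm farther back than shut.
Start: joints at [-70.829, 39.483, -11.15, 89.685, 9.013, 51.709, -12.324], TCP at [0.185, 0.597, 0.206] pointing down, gripper open.
Joint ranges: [-172.22, 172.22], [-26.19, 119.32], [-84.43, 86.54], [7.71, 146.69], [-57.33, 237.33], [2.42, 119.75], [-152.13, 152.13]. Speed limits (degrees/s): [147.25, 147.25, 180, 180, 180, 180, 180].

### API

Orientations are given as [roll, pitch, yaw] about the fixed x, y, z axes, in that order (R = Rz(yaw) Ry(pitch) Rx(roll)).
In Python, from bench import readout, cams, order gives the robot as it stands.
- The arm moves only by the tool drive_tool, never from a script. Its argument "moves" is a list that holds one entry, the list of rows, each a list of 7 numbers: the closure, from -1 (fully open) to 1 (shut), then the shift along the tool's x, y, z in m, then the turn, a rotation vector about the tool's x, y, z in degrees. A call has 1 to 12 rows; each row shifts and turns the commanded pose from where the row before left it, along the tool's axes as they then stand; what a row does not reach is not made up. A row lasts 1/8 s, in which the tool goes at most 62.5 mm and 10.7 degrees, less where a joint would pass 70% of its speed; a pose out of reach is approached as far as the arm can. A call with a gripper value outside its range is refused whole. The fingers move at their own pace and stop on an object; the grip force is fixed at half the most. Time passes only in rows, so rows that do not move let the fingers close. It gives the time, the measured TCP pose, the force and the opening at its end, in the units of the state.
- readout.state(): the state, without advancing time (a new reading comes with each control period).
- cams.read_camera(name): name is "side" or "top" or "wrist"; returns (picture, depth): 384x512x3 uint8, red, green, blue; 384x512 float32, m along the optical axis (not along the pixel's ray), 0 where there is no reading.
- cams.camera_model(name): a dict with "fx", "fy", "cx", "cy" (pixels), "cam_to_world" (4x4, takes a point from camera to world coordinates). Camera axes: x right, y down, z forward; pixel columns grow to the right and rows downward; lengths in m; the calibration is good to about 2 mm. A picture is of the moment at which its call begins: read the wrist's pose just before it. camera_model takes no time and is no camera call; for the wrist camera it gives the pose at the moment of the call.
- order.sign_off(): hands the job in, once; it reports no verdict.
The state is a dict: "clock": time; "qpos": joint angles; "joint_vel": joint speeds; "joint_efforts": joint torques, N m; "tool_pos": TCP position; "orientation": TCP orientation; "ft_force": force on the tool from outside, world axes, zero at the start; "torque": the same for the moment, N m; "finger_gap": opening from 0.0 (shut) to 1.0 (fully open).
Only numpy, scipy, OpenCV 4.12 (cv2) and the standard library are available. Lean on these libraries where they do the work, as an engineer would, in place of code of your own. Each camera call takes 0.05 s, during which the arm holds its last target. There are 200 camera calls.

## Working session

There is one attempt and no reset: what is moved stays moved. The work goes in short steps, Python scripts to look and compute and a tool call to move; the robot and the scene stay as the last step left them, time stands still between calls to the robot, and variables do not carry over. Pictures are saved under pics/ and viewed, about 12 in all and at most 16, crops included, and the job is handed in when it is done.

Besides the shell and the picture viewer there is one more tool, called after "Call:" as name(argument=value, ...), one argument or row to a line, values as JSON. drive_tool: Moves the arm, as the interface text tells. Its arguments: {"type":"object","properties":{"moves":{"type":"array","items":{"type":"array","items":{"type":"array","items":{"type":"number"}}}}},"required":["moves"]}

```bash
mkdir -p pics; ls
python3 - <<'E'
from bench import readout,cams
import cv2,numpy as np
print(readout.state())
for n in("top","side"):
    p,d=cams.read_camera(n); m=cams.camera_model(n)
    np.savez(f"/tmp/{n}.npz",p=p,d=d); print(n,m)
    cv2.imwrite(f"pics/{n}0.png",cv2.resize(p[:,:,::-1],(800,600)))
E
```

```text
pics
{'clock': 0.0, 'qpos': array([-70.82925646,  39.53522137, -11.14545805,  89.7447702 ,
         9.01118495,  51.70980097, -12.32352172]), 'joint_vel': array([ 0.01908287, -0.00196023, -0.00920385,  0.01314302,  0.07252758,
       -0.11893886, -0.08005719]), 'joint_efforts': array([-2.04123626e-04, -5.39614606e+01, -1.26666158e+00, -1.58546036e+01,
        9.12601274e-03,  9.22583509e-03,  6.21547699e-06]), 'tool_pos': array([0.18500462, 0.59625458, 0.20486265]), 'orientation': array([-176.72368756,   89.89197407, -103.95262279]), 'ft_force': array([0.01293167, 0.01990985, 0.05088783]), 'torque': array([0.0334895 , 0.02425186, 0.01368081]), 'finger_gap': 0.9984410535982812}
top {'fx': 373.04853794623483, 'fy': 373.04853794623483, 'cx': 252.37106696097257, 'cy': 190.31713833045617, 'cam_to_world': array([[-0.04923693, -0.97290486,  0.22590233,  0.32888699],
       [-0.99876804,  0.0465619 , -0.01715777,  0.08491377],
       [ 0.00617444, -0.22646883, -0.97399884,  1.02932492],
       [ 0.        ,  0.        ,  0.        ,  1.        ]])}
side {'fx': 488.26434464937074, 'fy': 488.26434464937074, 'cx': 261.84597939630066, 'cy': 196.63560939664566, 'cam_to_world': array([[ 0.99700703, -0.02968102,  0.07138647,  0.45254064],
       [-0.07562085, -0.56641994,  0.82063996, -1.08735753],
       [ 0.01607729, -0.82358211, -0.56696916,  0.84394623],
       [ 0.        ,  0.        ,  0.        ,  1.        ]])}
```

View pics/top0.png

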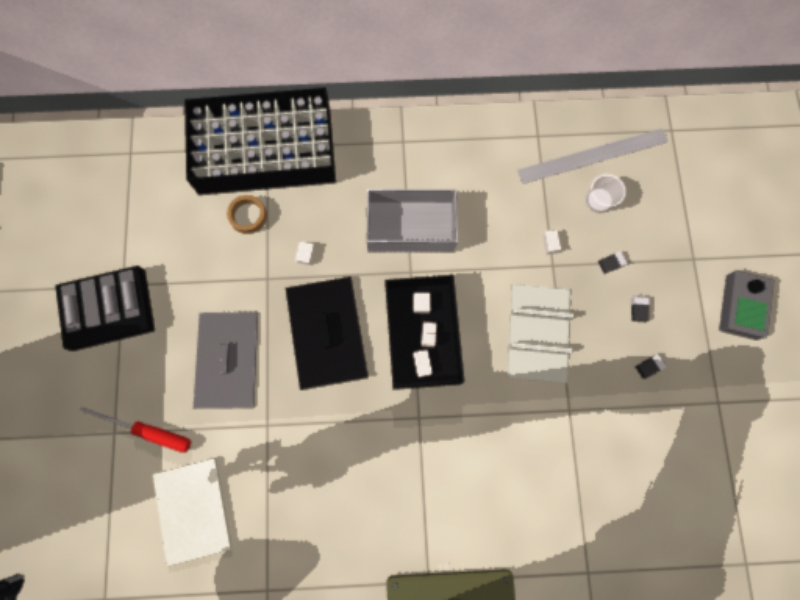

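View pics/side0.png

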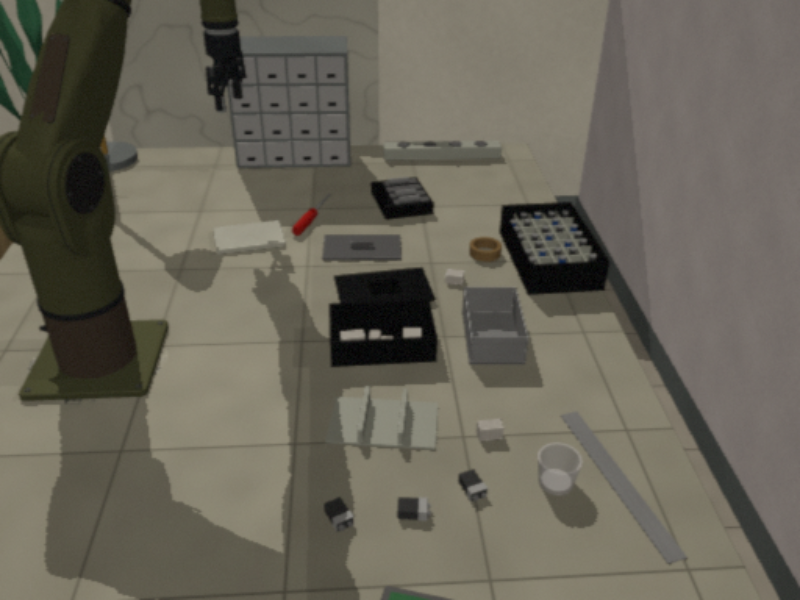

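Top view shows all 5 offcuts: three in the box near (422,302), (429,334), (422,363), and two on the bench near (305,252) and (552,240). It also shows 3 batteries at (613,262), (641,308), (650,366), the divider at (540,333), the lid at (327,333) and the pad at (226,360). The side view agrees.

```bash
cat > h.py <<'E'
import numpy as np,cv2
from bench import readout,cams
from scipy.spatial.transform import Rotation as Ro
def grab(n):
    m=cams.camera_model(n); p,d=cams.read_camera(n); return p,d,m
def world(d,m):
    v,u=np.indices(d.shape); T=m["cam_to_world"]
    c=np.stack([(u-m["cx"])/m["fx"]*d,(v-m["cy"])/m["fy"]*d,d],-1)
    return c@T[:3,:3].T+T[:3,3]
def rect(pts):
    (c,(w,h),a)=cv2.minAreaRect((pts*1000).astype(np.float32))
    if w<h: w,h,a=h,w,a+90
    return np.round([*c,w,h,(a+90)%180-90],1)   # mm, long axis yaw
def blob(W,mask):
    """largest connected component of mask -> rect + median z"""
    n,l,s,_=cv2.connectedComponentsWithStats(mask.astype(np.uint8))
    out=[]
    for i in range(1,n):
        if s[i,4]>25:
            k=l==i; out.append((*rect(W[k][:,:2]),round(float(np.median(W[k][:,2])*1000),1),int(s[i,4]),(int(s[i,0]+s[i,2]/2),int(s[i,1]+s[i,3]/2))))
    return out
def tcp():
    s=readout.state(); R=Ro.from_euler("xyz",s["orientation"],degrees=True).as_matrix()
    return np.array(s["tool_pos"]),R,s
def go(x,y,z,yaw):
    """total tool-frame shift (m) and turn (rotvec deg) to tool-down pose, jaw axis yaw (deg); half turn chosen nearest"""
    p,R,s=tcp(); best=None
    for a in (yaw,yaw+180):
        c,sn=np.cos(np.radians(a)),np.sin(np.radians(a))
        Rt=np.array([[0,-sn,c],[0,c,sn],[-1,0,0]])
        rv=Ro.from_matrix(R.T@Rt).as_rotvec(degrees=True)
        if best is None or np.linalg.norm(rv)<np.linalg.norm(best): best=rv
    sh=R.T@(np.array([x,y,z])-p)
    print("t",round(s["clock"],2),"tcp",p.round(4),"jawyaw",round(np.degrees(np.arctan2(R[1,2],R[0,2])),2),"x",R[:,0].round(3),"q",np.round(s["qpos"],0),"gap",round(s["finger_gap"],3))
    print(" shift",sh.round(4),"turn",best.round(2))
E
python3 - <<'E'
from h import *
p,d=[np.load("/tmp/top.npz")[k] for k in "pd"]; m=cams.camera_model("top")
W=world(d,m); Z=W[...,2]; ok=d>0
reg=(W[...,0]>.3)&(W[...,0]<.85)&(abs(W[...,1])<.55)&ok
print("bench z",np.median(Z[reg&(abs(Z)<.01)]))
for lo,hi in((.008,.03),(.003,.012),(.03,.048),(.048,.07)):
    print(lo,hi)
    for b in blob(W,reg&(Z>lo)&(Z<hi)): print(b)
w=(p.min(2)>150)
print("white in box")
for b in blob(W,w&reg&(W[...,0]<.66)&(abs(W[...,1]-.04)<.09)&(Z<.045)&(Z>.012)): print(b)
go(.5,0,.4,0)
E
```

```text
bench z -0.0008210966802655317
0.008 0.03
(np.float64(790.8), np.float64(297.5), np.float64(261.5), np.float64(12.9), np.float64(-85.0), 19.5, 300, (169, 117))
(np.float64(746.4), np.float64(-339.2), np.float64(49.0), np.float64(24.8), np.float64(38.9), 20.0, 89, (388, 123))
(np.float64(722.9), np.float64(-312.6), np.float64(48.7), np.float64(16.3), np.float64(45.2), 20.4, 48, (383, 129))
(np.float64(735.4), np.float64(331.7), np.float64(68.9), np.float64(68.6), np.float64(31.2), 21.6, 283, (158, 137))
(np.float64(741.6), np.float64(33.1), np.float64(161.7), np.float64(50.4), np.float64(-78.8), 18.9, 186, (263, 136))
(np.float64(654.7), np.float64(-224.9), np.float64(38.2), np.float64(22.4), np.float64(4.5), 22.8, 129, (353, 154))
(np.float64(655.9), np.float64(226.3), np.float64(35.6), np.float64(26.3), np.float64(-14.9), 18.5, 124, (195, 162))
(np.float64(652.7), np.float64(33.7), np.float64(157.0), np.float64(3.1), np.float64(86.6), 19.1, 145, (263, 159))
(np.float64(613.3), np.float64(-335.2), np.float64(47.5), np.float64(26.6), np.float64(-69.0), 15.8, 147, (393, 168))
(np.float
[... 6006 characters left out ...]
at64(86.8), 57.1, 365, (264, 139))
(np.float64(497.4), np.float64(20.9), np.float64(186.4), np.float64(120.5), np.float64(1.4), 52.7, 377, (271, 212))
white in box
(np.float64(552.0), np.float64(20.3), np.float64(30.0), np.float64(25.0), np.float64(-3.3), 24.8, 110, (270, 193))
(np.float64(495.0), np.float64(11.0), np.float64(39.0), np.float64(21.7), np.float64(-6.2), 23.3, 113, (274, 214))
(np.float64(444.5), np.float64(24.8), np.float64(41.2), np.float64(22.9), np.float64(7.9), 20.7, 131, (270, 233))
t 0.1 tcp [0.185  0.5963 0.2049] jawyaw 72.77 x [-0.    -0.002 -1.   ] q [-71.  40. -11.  90.   9.  52. -12.] gap 0.998
 shift [-0.1942 -0.4775 -0.4766] turn [ 7.277e+01 -8.000e-02  7.000e-02]
```

```bash
cat >> h.py <<'E'
def plan(*wps):
    """chain of (x,y,z[mm],jawyaw): prints turn about tool x (deg, done first) then shift in the new tool frame (mm)"""
    p,R,s=tcp(); yaw=np.degrees(np.arctan2(R[1,2],R[0,2])); p=p*1000
    print("t",round(s["clock"],2),"tcp",p.round(1),"yaw",round(yaw,1),"tilt",R[:2,0].round(3),"gap",round(s["finger_gap"],3),"F",s["ft_force"].round(1),"q7",np.round(s["qpos"][[0,4,6]]))
    for x,y,z,a in wps:
        d=(a-yaw+90)%180-90; yaw+=d; c,sn=np.cos(np.radians(yaw)),np.sin(np.radians(yaw))
        e=np.array([x,y,z])-p; p=np.array([x,y,z])
        print("  turn x %.1f  shift x %.0f y %.0f z %.0f   d %.0f"%(-d,-e[2],-sn*e[0]+c*e[1],c*e[0]+sn*e[1],np.linalg.norm(e)))
E
python3 - <<'E'
from h import *
plan((656,226,110,75),(656,226,5,75),(656,226,130,75),(690,80,130,85),(690,80,60,85))
E
```

```text
t 0.1 tcp [185.  596.3 204.9] yaw 72.8 tilt [-0.    -0.002] gap 0.998 F [-0.7  0.3  0.1] q7 [-71.   9. -12.]
  turn x -2.2  shift x 95 y -551 z -236   d 607
  turn x -0.0  shift x 105 y 0 z 0   d 105
  turn x -0.0  shift x -125 y 0 z 0   d 125
  turn x -10.0  shift x 0 y -47 z -142   d 150
  turn x -0.0  shift x 70 y 0 z 0   d 70
```

Call:
drive_tool(
  moves=[
    [[-0.2, 0.005, -0.046, -0.0197, -2.2, 0, 0], [-0.2, 0.005, -0.046, -0.0197, 0, 0, 0], [-0.2, 0.005, -0.046, -0.0197, 0, 0, 0], [-0.2, 0.005, -0.046, -0.0197, 0, 0, 0], [-0.2, 0.005, -0.046, -0.0197, 0, 0, 0], [-0.2, 0.005, -0.046, -0.0197, 0, 0, 0], [-0.2, 0.005, -0.046, -0.0197, 0, 0, 0], [-0.2, 0.01, -0.046, -0.0197, 0, 0, 0], [-0.2, 0.01, -0.046, -0.0197, 0, 0, 0], [-0.2, 0.01, -0.046, -0.0197, 0, 0, 0], [-0.2, 0.015, -0.046, -0.0197, 0, 0, 0], [-0.2, 0.015, -0.045, -0.0193, 0, 0, 0]],
  ],
)

```text
clock: 1.6
tool_pos: [0.6558, 0.2233, 0.1098]
orientation: [118.4, 90.0, -166.6]
ft_force: [0.4, 1.7, 0.5]
finger_gap: 0.6
```

Run:
```python
from h import *
plan((656,226,5,75))
p,d,m=grab("wrist"); W=world(d,m)
cv2.imwrite("pics/w1.png",p[:,:,::-1])
w=(p.min(2)>140)&(W[...,2]>.012)&(W[...,2]<.03)&(d>0)
for b in blob(W,w): print(b)
```

```text
t 1.6 tcp [655.8 223.3 109.8] yaw 75.0 tilt [-0.001 -0.   ] gap 0.6 F [0.4 1.7 0.5] q7 [-15.  15.  40.]
  turn x -0.0  shift x 105 y 1 z 3   d 105
(np.float64(655.9), np.float64(225.5), np.float64(36.4), np.float64(25.5), np.float64(-14.3), 18.0, 1383, (263, 185))
(np.float64(674.8), np.float64(110.6), np.float64(36.7), np.float64(1.7), np.float64(-3.0), 21.2, 387, (138, 241))
```

View pics/w1.png

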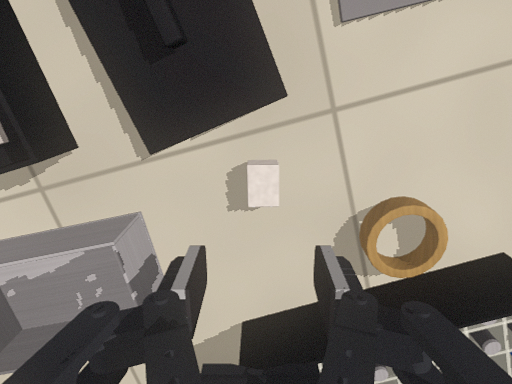

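The wrist view shows offcut4 at pixel (263,185), between and ahead of the fingers. Its measured position agrees with the top camera to within 1 mm.

Call:
drive_tool(
  moves=[
    [[-0.2, 0.03, 0, 0, 0, 0, 0], [-0.2, 0.04, 0, 0, 0, 0, 0], [-0.2, 0.025, 0, 0, 0, 0, 0], [-0.2, 0.01, 0, 0, 0, 0, 0], [0.9, 0, 0, 0, 0, 0, 0], [0.9, 0, 0, 0, 0, 0, 0], [0.9, 0, 0, 0, 0, 0, 0], [0.9, 0, 0, 0, 0, 0, 0], [0.9, -0.04, 0, 0, 0, 0, 0], [0.9, -0.05, 0, 0, 0, 0, 0], [0.9, -0.035, -0.01, -0.03, 0, 0, 0]],
  ],
)

```text
clock: 3.02
tool_pos: [0.6569, 0.1977, 0.1336]
orientation: [-14.6, 89.7, 60.6]
ft_force: [0.5, 0.1, 0.5]
finger_gap: 0.045
```

Run:
```python
from h import *
plan((690,80,130,85),(690,80,60,85),(690,80,130,85),(552,20.4,110,88),(552,20.4,10,88))
```

```text
t 3.02 tcp [656.9 197.7 133.6] yaw 75.3 tilt [0.003 0.005] gap 0.045 F [0.5 0.1 0.5] q7 [-13.  15.  43.]
  turn x -9.7  shift x 4 y -43 z -114   d 122
  turn x -0.0  shift x 70 y 0 z 0   d 70
  turn x -0.0  shift x -70 y 0 z 0   d 70
  turn x -3.0  shift x 20 y 136 z -64   d 152
  turn x -0.0  shift x 100 y 0 z 0   d 100
```

Run:
```python
from h import *
for n in("wrist","top"):
    p,d,m=grab(n); W=world(d,m)
    if n=="wrist": cv2.imwrite("pics/w2.png",p[:,:,::-1])
    w=(p.min(2)>140)&(W[...,2]>.012)&(W[...,2]<.2)&(d>0)&(abs(W[...,0]-.656)<.09)&(abs(W[...,1]-.22)<.09)
    for b in blob(W,w): print(n,b)
```

```text
wrist (np.float64(655.9), np.float64(225.7), np.float64(36.1), np.float64(25.7), np.float64(-13.8), 18.0, 1203, (290, 168))
wrist (np.float64(645.6), np.float64(195.0), np.float64(4.7), np.float64(3.4), np.float64(29.9), 194.6, 42, (244, 288))
top (np.float64(653.2), np.float64(237.9), np.float64(31.3), np.float64(11.4), np.float64(8.2), 19.2, 30, (191, 162))
```

View pics/w2.png

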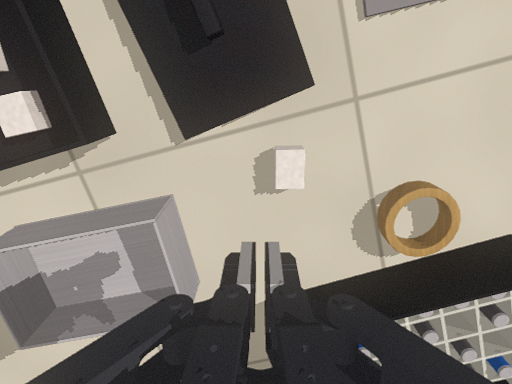

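The grasp missed: the block has not moved and the fingers are shut on nothing. I'll descend again with longer settling and check depth before closing.

Run:
```python
from h import *
plan((656,225.7,60,75.5),(656,225.7,5,75.5))
```

```text
t 3.12 tcp [661.1 188.6 135.8] yaw 74.6 tilt [ 0.009 -0.002] gap 0.045 F [ 0.6 -0.3  0.4] q7 [-12.  15.  42.]
  turn x -0.9  shift x 76 y 14 z 35   d 85
  turn x -0.0  shift x 55 y 0 z 0   d 55
```

Call:
drive_tool(
  moves=[
    [[-0.1, 0, 0.007, 0.018, -0.9, 0, 0], [-0.1, 0.025, 0.007, 0.017, 0, 0, 0], [-0.1, 0.03, 0, 0, 0, 0, 0], [-0.1, 0.02, 0, 0, 0, 0, 0], [-0.1, 0, 0, 0, 0, 0, 0], [-0.1, 0, 0, 0, 0, 0, 0]],
  ],
)

```text
clock: 3.88
tool_pos: [0.6526, 0.231, 0.0564]
orientation: [-40.1, 89.9, 35.8]
ft_force: [0.0, -0.6, 0.3]
finger_gap: 0.547
```

Run:
```python
from h import *
plan((656,225.7,5,75.5))
```

```text
t 3.88 tcp [652.6 231.   56.4] yaw 75.9 tilt [0.001 0.001] gap 0.547 F [ 0.  -0.6  0.3] q7 [-16.  17.  39.]
  turn x 0.4  shift x 51 y -5 z -4   d 52
```

Call:
drive_tool(
  moves=[
    [[-0.1, 0.02, -0.005, -0.004, 0.4, 0, 0], [-0.1, 0.02, 0, 0, 0, 0, 0], [-0.1, 0.011, 0, 0, 0, 0, 0], [-0.1, 0, 0, 0, 0, 0, 0], [-0.1, 0, 0, 0, 0, 0, 0], [0.9, 0, 0, 0, 0, 0, 0], [0.9, 0, 0, 0, 0, 0, 0], [0.9, 0, 0, 0, 0, 0, 0], [0.9, 0, 0, 0, 0, 0, 0], [0.9, 0, 0, 0, 0, 0, 0]],
  ],
)

```text
clock: 5.12
tool_pos: [0.6559, 0.2254, 0.0047]
orientation: [-19.2, 90.0, 56.3]
ft_force: [0.5, 0.4, -0.1]
finger_gap: 0.053
```

Run:
```python
from h import *
plan((656,225.7,130,75.5),(690,80,130,85),(690,80,60,85))
```

```text
t 5.12 tcp [655.9 225.4   4.7] yaw 75.5 tilt [0. 0.] gap 0.053 F [ 0.5  0.4 -0.1] q7 [-16.  18.  38.]
  turn x -0.0  shift x -125 y 0 z 0   d 125
  turn x -9.5  shift x -0 y -47 z -142   d 150
  turn x -0.0  shift x 70 y 0 z 0   d 70
```

Run:
```python
from h import *
p,d,m=grab("wrist"); W=world(d,m)
q,d2,m2=grab("side")
T=np.linalg.inv(m2["cam_to_world"])@np.array([.656,.2257,.02,1]); u=int(m2["fx"]*T[0]/T[2]+m2["cx"]);v=int(m2["fy"]*T[1]/T[2]+m2["cy"])
c=cv2.resize(q[v-48:v+48,u-50:u+50],(400,384),interpolation=cv2.INTER_CUBIC)
cv2.imwrite("pics/w3.png",np.hstack([cv2.resize(p,(400,300))[:, :,::-1] if 0 else cv2.resize(p,(400,384))[:,:,::-1],c[:,:,::-1]]))
```

```text
(no output)
```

View pics/w3.png

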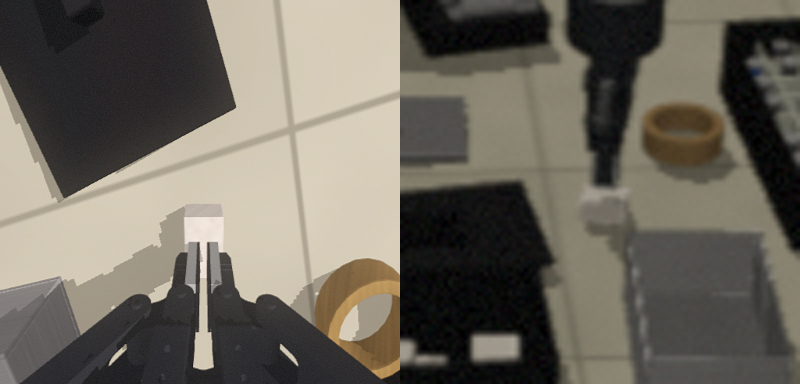

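Run:
```python
from h import *
p,d,m=grab("wrist"); W=world(d,m)
pos,R,s=tcp()
L=(W-pos)@R*1000  # tool-frame coords
k=(abs(L[...,2])<70)&(L[...,0]<25)&(d>0)&(p.max(2)<125)
for v in range(190,384,12):
    for u in range(225,300,8):
        if k[v,u]: print((u,v),L[v,u].round(0),end=" ")
    print()
w=(p.min(2)>150)&(W[...,2]>.012)&(W[...,2]<.04)&(d>0)
for b in blob(W,w): print(b)
print(pos)
```

```text
(265, 250) [-36.  12.   2.] 
(225, 262) [-39.   7. -15.] (233, 262) [-39.   8. -12.] (265, 262) [-46.  12.   2.] (281, 262) [-39.   8.   9.] (289, 262) [-39.   7.  13.] 
(225, 274) [-48.   7. -14.] (233, 274) [-48.   7. -11.] (265, 274) [-55.  12.   2.] (289, 274) [-49.   8.  12.] (297, 274) [-49.   8.  15.] 
(225, 286) [-64.  13. -13.] (233, 286) [-66.  14. -10.] (241, 286) [-64.  12.  -7.] (265, 286) [-56.   7.   2.] (281, 286) [-64.  12.   7.] (289, 286) [-66.  13.  10.] (297, 286) [-65.  13.  13.] 
(225, 298) [-70.  12. -12.] (233, 298) [-71.  12.  -9.] (241, 298) [-70.  12.  -7.] (249, 298) [-63.   7.  -4.] (273, 298) [-71.  12.   4.] (281, 298) [-71.  13.   7.] (289, 298) [-70.  12.  10.] (297, 298) [-71.  12.  12.] 
(225, 310) [-77.  13. -11.] (233, 310) [-78.  13.  -9.] (241, 310) [-77.  12.  -6.] (249, 310) [-68.   5.  -4.] (273, 310) [-75.  10.   4.] (281, 310) [-77.  12.   7.] (289, 310) [-78.  13.   9.] (297, 310) [-77.  12.  12.] 
(225, 322) [-82.  12. -11.] (233, 322) [-83.  13.  -8.] (241, 322) [-83.  13.  -6.] (249, 322) [-69.   0.  -4.] (273, 322) [-72.   3.   4.] (2
[... 773 characters left out ...]
.] (241, 370) [-99.  11.  -5.] (249, 370) [-100.   11.   -3.] (257, 370) [-99.  11.  -1.] (265, 370) [-98.  10.   1.] (273, 370) [-99.  11.   3.] (281, 370) [-99.  10.   5.] (289, 370) [-106.   18.    7.] (297, 370) [-106.   18.    8.] 
(225, 382) [-109.   18.   -8.] (233, 382) [-107.   16.   -6.] (241, 382) [-103.   11.   -5.] (249, 382) [-104.   12.   -3.] (257, 382) [-102.   11.   -1.] (265, 382) [-103.   11.    1.] (273, 382) [-104.   12.    3.] (281, 382) [-103.   11.    5.] (289, 382) [-107.   16.    7.] (297, 382) [-108.   17.    8.] 
(np.float64(655.7), np.float64(225.5), np.float64(36.4), np.float64(25.7), np.float64(-14.2), 18.0, 1924, (260, 245))
[0.65587955 0.22532727 0.00467217]
```

Run:
```python
from h import *
p,d,m=grab("wrist"); W=world(d,m)
pos,R,s=tcp(); L=(W-pos)@R*1000
for u in (248,272):
    for v in range(200,300,8): print((u,v),p[v,u],L[v,u].round(0))
```

```text
(248, 200) [211 202 181] [ 7. 19. -7.]
(248, 208) [191 181 173] [-1. 17. -6.]
(248, 216) [187 175 167] [-12.  18.  -6.]
(248, 224) [237 226 216] [-13.  14.  -6.]
(248, 232) [236 224 215] [-13.   9.  -6.]
(248, 240) [243 232 223] [-14.   5.  -6.]
(248, 248) [150 146 142] [-34.  11.  -5.]
(248, 256) [147 145 141] [-41.  11.  -5.]
(248, 264) [147 144 139] [-47.  11.  -5.]
(248, 272) [146 143 140] [-53.  11.  -5.]
(248, 280) [144 141 139] [-58.  11.  -5.]
(248, 288) [192 188 186] [-61.   9.  -5.]
(248, 296) [57 55 51] [-63.   7.  -5.]
(272, 200) [212 201 183] [ 7. 19.  7.]
(272, 208) [190 177 170] [-1. 18.  6.]
(272, 216) [187 175 168] [-12.  18.   6.]
(272, 224) [238 227 217] [-13.  14.   6.]
(272, 232) [237 225 216] [-14.  10.   6.]
(272, 240) [243 231 222] [-13.   5.   6.]
(272, 248) [146 143 138] [-33.  11.   5.]
(272, 256) [148 144 140] [-40.  11.   5.]
(272, 264) [150 144 141] [-47.  11.   5.]
(272, 272) [145 141 137] [-53.  11.   5.]
(272, 280) [144 142 138] [-58.  11.   4.]
(272, 288) [142 136 136] [-62.  10.   4.]
(272, 296) [61 55 58] [-70.  12.   4.]
```

The gripped gap is explained: the pad tips really end about 30 mm short of the reported TCP (tool x ≈ -30), so the fingers closed above the block. I'll correct for that and descend carefully, watching the force.

Call:
drive_tool(
  moves=[
    [[-0.1, -0.02, 0, 0, 0, 0, 0], [-0.1, 0, 0, 0, 0, 0, 0], [-0.1, 0, 0, 0, 0, 0, 0], [-0.1, 0, 0, 0, 0, 0, 0], [-0.1, 0.02, 0, 0, 0, 0, 0], [-0.1, 0.015, 0, 0, 0, 0, 0], [-0.1, 0.007, 0, 0, 0, 0, 0], [-0.1, 0, 0, 0, 0, 0, 0], [-0.1, 0, 0, 0, 0, 0, 0]],
  ],
)

```text
clock: 6.45
tool_pos: [0.6563, 0.2256, -0.017]
orientation: [-43.7, 89.9, 31.8]
ft_force: [-0.2, 0.2, 0.1]
finger_gap: 0.546
```

Call:
drive_tool(
  moves=[
    [[0.9, 0, 0, 0, 0, 0, 0], [0.9, 0, 0, 0, 0, 0, 0], [0.9, 0, 0, 0, 0, 0, 0], [0.9, 0, 0, 0, 0, 0, 0], [0.9, 0, 0, 0, 0, 0, 0]],
  ],
)

```text
clock: 7.08
tool_pos: [0.6566, 0.2257, -0.0164]
orientation: [-50.5, 89.9, 25.0]
ft_force: [0.6, 0.4, 6.1]
finger_gap: 0.288
```

Run:
```python
from h import *
plan((656,225.7,100,75.5),(690,80,100,85),(690,80,30,85))
p,d,m=grab("wrist"); W=world(d,m)
pos,R,s=tcp(); L=(W-pos)@R*1000
for u in range(215,310,6):
    print(u,[tuple(L[v,u].round(0).astype(int)) for v in range(225,275,12)])
```

```text
t 7.08 tcp [656.6 225.7 -16.4] yaw 75.5 tilt [0.001 0.001] gap 0.288 F [0.6 0.4 6.1] q7 [-16.  18.  38.]
  turn x -0.0  shift x -116 y 1 z -0   d 116
  turn x -9.5  shift x -0 y -47 z -142   d 150
  turn x -0.0  shift x 70 y 0 z 0   d 70
215 [(np.int64(-13), np.int64(13), np.int64(-23)), (np.int64(-14), np.int64(7), np.int64(-23)), (np.int64(-14), np.int64(0), np.int64(-23)), (np.int64(-46), np.int64(12), np.int64(-19)), (np.int64(-54), np.int64(11), np.int64(-18))]
221 [(np.int64(-13), np.int64(13), np.int64(-20)), (np.int64(-15), np.int64(7), np.int64(-20)), (np.int64(-35), np.int64(11), np.int64(-17)), (np.int64(-45), np.int64(11), np.int64(-16)), (np.int64(-53), np.int64(11), np.int64(-15))]
227 [(np.int64(-14), np.int64(14), np.int64(-17)), (np.int64(-15), np.int64(7), np.int64(-17)), (np.int64(-35), np.int64(12), np.int64(-15)), (np.int64(-45), np.int64(11), np.int64(-14)), (np.int64(-55), np.int64(12), np.int64(-13))]
233 [(np.int64(-24), np.int64(18), np.int64(-13)), (np.int64(-35), np.int64(17), np.int64(-12)), (np.int64(-34), np.int64(11), np.int64(-12)), (np.int64(-34), np
[... 2105 characters left out ...]
np.int64(12))]
293 [(np.int64(-15), np.int64(14), np.int64(16)), (np.int64(-14), np.int64(7), np.int64(17)), (np.int64(-35), np.int64(12), np.int64(15)), (np.int64(-45), np.int64(11), np.int64(14)), (np.int64(-54), np.int64(11), np.int64(13))]
299 [(np.int64(-15), np.int64(14), np.int64(19)), (np.int64(-15), np.int64(7), np.int64(20)), (np.int64(-34), np.int64(11), np.int64(17)), (np.int64(-45), np.int64(11), np.int64(16)), (np.int64(-54), np.int64(12), np.int64(15))]
305 [(np.int64(-15), np.int64(14), np.int64(22)), (np.int64(-15), np.int64(7), np.int64(23)), (np.int64(-14), np.int64(0), np.int64(23)), (np.int64(-166), np.int64(83), np.int64(0)), (np.int64(-53), np.int64(11), np.int64(18))]
```

Gripped (gap 0.288, about 25 mm). I'll carry it to the bin.

Call:
drive_tool(
  moves=[
    [[0.9, -0.03, 0, 0, 0, 0, 0], [0.9, -0.05, 0, 0, 0, 0, 0], [0.9, -0.036, -0.007, -0.03, -3.5, 0, 0], [0.9, 0, -0.01, -0.04, -3, 0, 0], [0.9, 0, -0.015, -0.045, -3, 0, 0], [0.9, 0, -0.014, -0.038, 0, 0, 0], [0.9, 0, 0, 0, 0, 0, 0], [0.9, 0, 0, 0, 0, 0, 0], [0.9, 0, 0, 0, 0, 0, 0]],
  ],
)

```text
clock: 8.25
tool_pos: [0.6759, 0.0702, 0.0986]
orientation: [24.0, 89.9, 109.2]
ft_force: [-0.1, 1.1, -0.4]
finger_gap: 0.282
```

Run:
```python
from h import *
plan((692,66,100,87),(692,66,30,87))
```

```text
t 8.25 tcp [675.9  70.2  98.6] yaw 85.1 tilt [-0.001  0.002] gap 0.282 F [-0.1  1.1 -0.4] q7 [-0. 20. 59.]
  turn x -1.9  shift x -1 y -16 z -3   d 17
  turn x -0.0  shift x 70 y 0 z 0   d 70
```

Call:
drive_tool(
  moves=[
    [[0.9, 0, -0.016, -0.003, -1.9, 0, 0], [0.9, 0.03, 0, 0, 0, 0, 0], [0.9, 0.03, 0, 0, 0, 0, 0], [0.9, 0.02, 0, 0, 0, 0, 0], [0.9, 0, 0, 0, 0, 0, 0], [0.0, 0, 0, 0, 0, 0, 0], [0.0, 0, 0, 0, 0, 0, 0], [0.0, 0, 0, 0, 0, 0, 0], [0.0, -0.03, 0, 0, 0, 0, 0], [0.0, -0.05, 0, 0, 0, 0, 0]],
  ],
)

```text
clock: 9.5
tool_pos: [0.6906, 0.0628, 0.0981]
orientation: [103.0, 89.8, -170.1]
ft_force: [1.9, -0.0, 1.1]
finger_gap: 0.498
```

Call:
drive_tool(
  moves=[
    [[0.0, 0, 0.035, -0.013, 0, 0, 0], [0.0, 0, 0.035, -0.013, 0, 0, 0], [0.0, 0, 0.035, -0.013, 0, 0, 0], [0.0, 0, 0.032, -0.013, 0, 0, 0], [-0.1, 0, 0, 0, 0, 0, 0], [-0.1, 0, 0, 0, 0, 0, 0], [-0.1, 0, 0, 0, 0, 0, 0]],
  ],
)

```text
clock: 10.38
tool_pos: [0.554, 0.0196, 0.0989]
orientation: [-63.4, 89.9, 23.5]
ft_force: [-0.2, -0.0, -0.7]
finger_gap: 0.553
```

Run:
```python
from h import *
p,d,m=grab("wrist"); W=world(d,m)
cv2.imwrite("pics/w4.png",p[:,:,::-1])
w=(p.min(2)>140)&(W[...,2]>.012)&(W[...,2]<.045)&(d>0)&(W[...,0]<.64)
for b in blob(W,w): print(b)
plan((552,20.4,20,87),(552,20.4,-12,87))
```

```text
(np.float64(444.3), np.float64(23.4), np.float64(41.9), np.float64(23.6), np.float64(8.0), 20.0, 2377, (256, 36))
(np.float64(465.1), np.float64(-147.0), np.float64(30.7), np.float64(8.1), np.float64(81.4), 28.1, 561, (22, 84))
(np.float64(494.9), np.float64(9.2), np.float64(40.0), np.float64(21.9), np.float64(-8.7), 26.5, 1698, (242, 114))
(np.float64(525.6), np.float64(-160.9), np.float64(40.8), np.float64(9.1), np.float64(82.8), 27.5, 826, (27, 169))
(np.float64(551.6), np.float64(18.2), np.float64(32.3), np.float64(27.3), np.float64(-4.0), 24.1, 1531, (258, 188))
t 10.43 tcp [553.7  19.5  98.8] yaw 86.9 tilt [0.001 0.001] gap 0.553 F [0.5 0.7 1. ] q7 [ 4. 23. 57.]
  turn x -0.1  shift x 79 y 2 z 1   d 79
  turn x -0.0  shift x 32 y 0 z 0   d 32
```

View pics/w4.png

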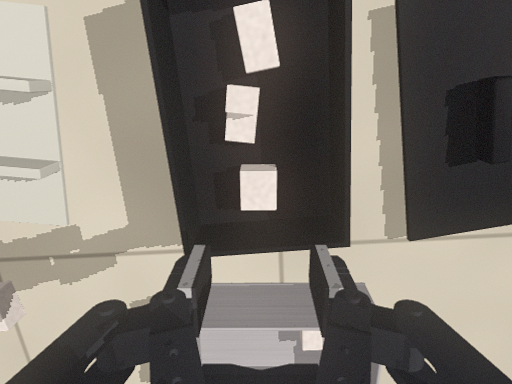

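Wrist view: offcut4 is in the bin at (312,340). The box offcuts are clear at (258,188), (242,114) and (256,36).

Call:
drive_tool(
  moves=[
    [[-0.1, 0.03, 0.002, -0.001, 0, 0, 0], [-0.1, 0.04, 0, 0, 0, 0, 0], [-0.1, 0.03, 0, 0, 0, 0, 0], [-0.1, 0.011, 0, 0, 0, 0, 0], [-0.1, 0, 0, 0, 0, 0, 0], [-0.1, 0, 0, 0, 0, 0, 0], [0.9, 0, 0, 0, 0, 0, 0], [0.9, 0, 0, 0, 0, 0, 0], [0.9, 0, 0, 0, 0, 0, 0], [0.9, 0, 0, 0, 0, 0, 0], [0.9, -0.03, 0, 0, 0, 0, 0], [0.9, -0.05, 0, 0, 0, 0, 0]],
  ],
)

```text
clock: 11.92
tool_pos: [0.5494, 0.0178, 0.068]
orientation: [102.4, 89.9, -170.7]
ft_force: [1.3, -0.2, 0.7]
finger_gap: 0.308
```

Call:
drive_tool(
  moves=[
    [[0.9, -0.032, 0, 0, 0, 0, 0], [0.9, 0, -0.04, 0, 0, 0, 0], [0.9, 0, -0.05, 0, 0, 0, 0], [0.9, 0, -0.045, 0, 0, 0, 0], [0.9, 0, 0, 0, 0, 0, 0], [0.9, 0, 0, 0, 0, 0, 0]],
  ],
)

```text
clock: 12.68
tool_pos: [0.6841, 0.0106, 0.0996]
orientation: [92.9, 89.9, 179.8]
ft_force: [0.2, -0.2, -0.0]
finger_gap: 0.307
```

Run:
```python
from h import *
plan((705,15,100,87),(705,15,20,87),(705,15,100,87),(495,9.2,100,81.5),(495,9.2,-14,81.5))
```

```text
t 12.68 tcp [684.1  10.6  99.6] yaw 86.9 tilt [-0.002  0.   ] gap 0.307 F [ 0.2 -0.2 -0. ] q7 [ 6. 22. 65.]
  turn x -0.1  shift x -0 y -21 z 6   d 21
  turn x -0.0  shift x 80 y 0 z 0   d 80
  turn x -0.0  shift x -80 y 0 z 0   d 80
  turn x 5.5  shift x -0 y 207 z -37   d 210
  turn x -0.0  shift x 114 y 0 z 0   d 114
```

Call:
drive_tool(
  moves=[
    [[0.9, 0.02, -0.021, 0.006, 0, 0, 0], [0.9, 0.03, 0, 0, 0, 0, 0], [0.9, 0.03, 0, 0, 0, 0, 0], [0.9, 0, 0, 0, 0, 0, 0], [0.0, 0, 0, 0, 0, 0, 0], [0.0, 0, 0, 0, 0, 0, 0], [0.0, 0, 0, 0, 0, 0, 0], [0.0, -0.03, 0, 0, 0, 0, 0], [0.0, -0.05, 0, 0, 0, 0, 0], [0.0, 0, 0.04, -0.007, 5.5, 0, 0], [0.0, 0, 0.045, -0.008, 0, 0, 0], [0.0, 0, 0.045, -0.008, 0, 0, 0]],
  ],
)

```text
clock: 14.18
tool_pos: [0.5739, 0.0082, 0.1005]
orientation: [-70.2, 89.9, 11.1]
ft_force: [0.1, -0.4, 0.4]
finger_gap: 0.498
```

Call:
drive_tool(
  moves=[
    [[0.0, 0, 0.045, -0.008, 0, 0, 0], [0.0, 0, 0.032, -0.006, 0, 0, 0], [0.0, 0, 0, 0, 0, 0, 0], [0.0, 0, 0, 0, 0, 0, 0], [0.0, 0, 0, 0, 0, 0, 0]],
  ],
)

```text
clock: 14.8
tool_pos: [0.4983, 0.0063, 0.0999]
orientation: [-65.4, 89.9, 16.0]
ft_force: [-0.2, -0.0, 0.2]
finger_gap: 0.499
```

Run:
```python
from h import *
p,d,m=grab("wrist"); W=world(d,m)
w=(p.min(2)>140)&(W[...,2]>.012)&(W[...,2]<.045)&(d>0)&(W[...,0]<.9)
for b in blob(W,w): print(b)
plan((495,9.2,-14,81.5))
```

```text
(np.float64(444.2), np.float64(23.3), np.float64(42.0), np.float64(23.8), np.float64(8.1), 20.1, 1897, (272, 117))
(np.float64(494.8), np.float64(9.2), np.float64(40.5), np.float64(21.8), np.float64(-9.2), 25.7, 1416, (263, 184))
(np.float64(462.5), np.float64(-163.0), np.float64(63.3), np.float64(8.6), np.float64(81.4), 28.2, 1247, (41, 180))
(np.float64(522.4), np.float64(-181.0), np.float64(78.1), np.float64(9.3), np.float64(81.4), 28.0, 1370, (42, 251))
t 14.85 tcp [498.    6.2  99.7] yaw 81.3 tilt [0.002 0.   ] gap 0.498 F [ 0.7 -0.4 -0.2] q7 [ 4. 24. 51.]
  turn x -0.2  shift x 114 y 3 z 3   d 114
```

Call:
drive_tool(
  moves=[
    [[0.0, 0.03, 0.003, 0.003, 0, 0, 0], [0.0, 0.04, 0, 0, 0, 0, 0], [0.0, 0.03, 0, 0, 0, 0, 0], [0.0, 0.014, 0, 0, 0, 0, 0], [0.0, 0, 0, 0, 0, 0, 0], [0.0, 0, 0, 0, 0, 0, 0], [0.9, 0, 0, 0, 0, 0, 0], [0.9, 0, 0, 0, 0, 0, 0], [0.9, 0, 0, 0, 0, 0, 0], [0.9, 0, 0, 0, 0, 0, 0], [0.9, -0.03, 0, 0, 0, 0, 0], [0.9, -0.05, 0, 0, 0, 0, 0]],
  ],
)

```text
clock: 16.35
tool_pos: [0.4932, 0.0093, 0.0662]
orientation: [112.0, 89.9, -166.7]
ft_force: [1.1, 0.1, -0.0]
finger_gap: 0.242
```

Call:
drive_tool(
  moves=[
    [[0.9, -0.034, -0.02, 0, 0, 0, 0], [0.9, 0, -0.045, 0.002, -5.5, 0, 0], [0.9, 0, -0.045, 0.002, 0, 0, 0], [0.9, 0, -0.045, 0.002, 0, 0, 0], [0.9, 0, -0.04, 0.002, 0, 0, 0], [0.9, 0, 0, 0, 0, 0, 0], [0.9, 0, 0, 0, 0, 0, 0]],
  ],
)

```text
clock: 17.23
tool_pos: [0.6875, 0.0004, 0.0996]
orientation: [101.4, 89.9, -171.8]
ft_force: [0.2, 0.0, -0.0]
finger_gap: 0.237
```

Run:
```python
from h import *
plan((695,-8,100,87),(695,-8,25,87),(695,-8,100,87),(444.2,23.3,100,98),(444.2,23.3,-14,98))
```

```text
t 17.23 tcp [6.875e+02 4.000e-01 9.960e+01] yaw 86.9 tilt [-0.002 -0.   ] gap 0.237 F [ 0.2  0.  -0. ] q7 [ 7. 24. 64.]
  turn x -0.1  shift x -0 y -8 z -8   d 11
  turn x -0.0  shift x 75 y 0 z 0   d 75
  turn x -0.0  shift x -75 y 0 z 0   d 75
  turn x -11.0  shift x -0 y 244 z 66   d 253
  turn x -0.0  shift x 114 y -0 z 0   d 114
```

Call:
drive_tool(
  moves=[
    [[0.9, 0.02, -0.008, -0.008, 0, 0, 0], [0.9, 0.03, 0, 0, 0, 0, 0], [0.9, 0.025, 0, 0, 0, 0, 0], [0.9, 0, 0, 0, 0, 0, 0], [0.05, 0, 0, 0, 0, 0, 0], [0.05, 0, 0, 0, 0, 0, 0], [0.05, 0, 0, 0, 0, 0, 0], [0.05, -0.03, 0, 0, 0, 0, 0], [0.05, -0.045, 0, 0, 0, 0, 0], [0.0, 0, 0.045, 0.005, -5.5, 0, 0], [0.0, 0, 0.045, 0.012, -5.5, 0, 0], [0.0, 0, 0.045, 0.012, 0, 0, 0]],
  ],
)

```text
clock: 18.73
tool_pos: [0.5591, 0.0162, 0.1005]
orientation: [-63.8, 89.9, 34.1]
ft_force: [0.6, 0.3, -0.2]
finger_gap: 0.499
```

Call:
drive_tool(
  moves=[
    [[0.0, 0, 0.045, 0.013, 0, 0, 0], [0.0, 0, 0.045, 0.013, 0, 0, 0], [0.0, 0, 0.019, 0.005, 0, 0, 0], [0.0, 0, 0, 0, 0, 0, 0], [0.0, 0, 0, 0, 0, 0, 0], [0.0, 0, 0, 0, 0, 0, 0]],
  ],
)

```text
clock: 19.48
tool_pos: [0.4494, 0.0312, 0.0997]
orientation: [-79.9, 89.9, 17.9]
ft_force: [-0.0, 0.0, -0.9]
finger_gap: 0.499
```

Run:
```python
from h import *
p,d,m=grab("wrist"); W=world(d,m)
w=(p.min(2)>140)&(W[...,2]>.012)&(W[...,2]<.045)&(d>0)&(W[...,0]<.9)
for b in blob(W,w): print(b)
plan((444.2,23.3,-14,98))
```

```text
(np.float64(444.3), np.float64(23.0), np.float64(42.5), np.float64(23.2), np.float64(7.9), 20.1, 1623, (250, 182))
(np.float64(464.0), np.float64(-152.7), np.float64(41.7), np.float64(8.9), np.float64(81.4), 25.9, 955, (27, 179))
(np.float64(526.1), np.float64(-155.1), np.float64(28.4), np.float64(9.8), np.float64(82.2), 28.4, 489, (24, 253))
t 19.52 tcp [449.1  31.2  99.6] yaw 97.8 tilt [0.001 0.001] gap 0.503 F [ 0.5 -0.5 -0.6] q7 [ 2. 33. 54.]
  turn x -0.2  shift x 114 y 6 z -7   d 114
```

Call:
drive_tool(
  moves=[
    [[0.0, 0.03, 0.006, -0.007, 0, 0, 0], [0.0, 0.04, 0, 0, 0, 0, 0], [0.0, 0.03, 0, 0, 0, 0, 0], [0.0, 0.014, 0, 0, 0, 0, 0], [0.0, 0, 0, 0, 0, 0, 0], [0.0, 0, 0, 0, 0, 0, 0], [0.9, 0, 0, 0, 0, 0, 0], [0.9, 0, 0, 0, 0, 0, 0], [0.9, 0, 0, 0, 0, 0, 0], [0.9, 0, 0, 0, 0, 0, 0], [0.9, -0.03, 0, 0, 0, 0, 0], [0.9, -0.05, 0, 0, 0, 0, 0]],
  ],
)

```text
clock: 21.02
tool_pos: [0.444, 0.0229, 0.0736]
orientation: [94.7, 89.6, -167.4]
ft_force: [1.8, 0.7, -0.7]
finger_gap: 0.244
```

Call:
drive_tool(
  moves=[
    [[0.9, -0.034, -0.03, 0, 5, 0, 0], [0.9, 0, -0.055, 0, 6, 0, 0], [0.9, 0, -0.055, 0.003, 0, 0, 0], [0.9, 0, -0.055, 0.003, 0, 0, 0], [0.9, 0, -0.055, 0.003, 0, 0, 0], [0.9, 0, 0, 0, 0, 0, 0], [0.9, 0, 0, 0, 0, 0, 0]],
  ],
)

```text
clock: 21.9
tool_pos: [0.6936, 0.0304, 0.1055]
orientation: [100.2, 89.6, -172.9]
ft_force: [-0.6, -0.1, -0.1]
finger_gap: 0.244
```

Run:
```python
from h import *
plan((700,38,100,87),(700,38,30,87),(700,38,100,87),(654.7,-225.3,100,94.5),(655,-226,-16,94.5))
```

```text
t 21.9 tcp [693.6  30.4 105.5] yaw 86.9 tilt [-0.007 -0.001] gap 0.244 F [-0.6 -0.1 -0.1] q7 [11. 36. 53.]
  turn x -0.1  shift x 6 y -6 z 8   d 11
  turn x -0.0  shift x 70 y 0 z 0   d 70
  turn x -0.0  shift x -70 y 0 z 0   d 70
  turn x -7.5  shift x -0 y 66 z -259   d 267
  turn x -0.0  shift x 116 y -0 z -1   d 116
```

Call:
drive_tool(
  moves=[
    [[0.9, 0.016, -0.006, 0.008, 0, 0, 0], [0.9, 0.03, 0, 0, 0, 0, 0], [0.9, 0.03, 0, 0, 0, 0, 0], [0.9, 0, 0, 0, 0, 0, 0], [0.0, 0, 0, 0, 0, 0, 0], [0.0, 0, 0, 0, 0, 0, 0], [0.0, 0, 0, 0, 0, 0, 0], [0.0, -0.03, 0, 0, 0, 0, 0], [0.0, -0.04, 0, 0, 0, 0, 0], [0.0, 0, 0.01, -0.045, -4, 0, 0], [0.0, 0, 0.01, -0.055, -3.5, 0, 0], [0.0, 0, 0.011, -0.055, 0, 0, 0]],
  ],
)

```text
clock: 23.4
tool_pos: [0.673, -0.119, 0.101]
orientation: [113.2, 89.8, -152.4]
ft_force: [-0.0, 0.5, -0.2]
finger_gap: 0.499
```

Call:
drive_tool(
  moves=[
    [[0.0, 0, 0.013, -0.055, 0, 0, 0], [0.0, 0, 0.013, -0.05, 0, 0, 0], [0.0, 0, 0, 0, 0, 0, 0], [0.0, 0, 0, 0, 0, 0, 0], [0.0, 0, 0, 0, 0, 0, 0]],
  ],
)

```text
clock: 24.02
tool_pos: [0.6559, -0.2217, 0.1008]
orientation: [81.9, 89.8, 176.5]
ft_force: [0.5, -0.4, -0.0]
finger_gap: 0.5
```

Run:
```python
from h import *
p,d,m=grab("wrist"); W=world(d,m)
w=(p.min(2)>140)&(W[...,2]>.012)&(W[...,2]<.045)&(d>0)&(W[...,0]<.9)
for b in blob(W,w): print(b)
plan((655,-225.3,-14,94.5))
```

```text
(np.float64(537.3), np.float64(-374.4), np.float64(26.8), np.float64(11.4), np.float64(84.0), 14.9, 613, (48, 9))
(np.float64(524.2), np.float64(-171.6), np.float64(60.5), np.float64(7.9), np.float64(82.2), 29.1, 901, (354, 12))
(np.float64(617.3), np.float64(-348.4), np.float64(26.3), np.float64(12.6), np.float64(17.8), 15.0, 544, (96, 128))
(np.float64(654.9), np.float64(-226.5), np.float64(37.4), np.float64(21.0), np.float64(4.8), 22.1, 1259, (254, 190))
(np.float64(687.0), np.float64(-15.4), np.float64(23.4), np.float64(4.1), np.float64(-2.4), 23.5, 63, (506, 247))
(np.float64(722.0), np.float64(-311.8), np.float64(50.7), np.float64(17.0), np.float64(40.9), 30.7, 960, (136, 268))
(np.float64(746.5), np.float64(-346.7), np.float64(44.7), np.float64(17.5), np.float64(31.1), 27.9, 1242, (105, 285))
t 24.07 tcp [ 655.8 -221.8  100.7] yaw 94.5 tilt [-0.004 -0.   ] gap 0.502 F [ 0.7  0.1 -0.3] q7 [34. 39. 79.]
  turn x 0.0  shift x 115 y 1 z -3   d 115
```

Call:
drive_tool(
  moves=[
    [[0.0, 0.03, 0.001, -0.005, 0, 0, 0], [0.0, 0.04, 0, 0, 0, 0, 0], [0.0, 0.03, 0, 0, 0, 0, 0], [0.0, 0.014, 0, 0, 0, 0, 0], [0.0, 0, 0, 0, 0, 0, 0], [0.0, 0, 0, 0, 0, 0, 0], [0.9, 0, 0, 0, 0, 0, 0], [0.9, 0, 0, 0, 0, 0, 0], [0.9, 0, 0, 0, 0, 0, 0], [0.9, 0, 0, 0, 0, 0, 0], [0.9, -0.03, 0, 0, 0, 0, 0], [0.9, -0.05, 0, 0, 0, 0, 0]],
  ],
)

```text
clock: 25.58
tool_pos: [0.6527, -0.2292, 0.0654]
orientation: [89.3, 89.5, -176.3]
ft_force: [0.6, -0.9, 0.4]
finger_gap: 0.235
```

Call:
drive_tool(
  moves=[
    [[0.9, -0.034, 0, 0.03, 4, 0, 0], [0.9, 0, -0.007, 0.05, 3.5, 0, 0], [0.9, 0, -0.007, 0.055, 0, 0, 0], [0.9, 0, -0.007, 0.055, 0, 0, 0], [0.9, 0, -0.007, 0.055, 0, 0, 0], [0.9, 0, -0.007, 0.03, 0, 0, 0], [0.9, 0, 0, 0, 0, 0, 0], [0.9, 0, 0, 0, 0, 0, 0]],
  ],
)

```text
clock: 26.58
tool_pos: [0.6974, 0.0422, 0.0996]
orientation: [127.1, 89.7, -146.1]
ft_force: [-0.6, 0.1, -0.3]
finger_gap: 0.239
```

Run:
```python
from h import *
plan((700,50,100,87),(700,50,40,87),(700,50,100,87),(550,-100,140,81.5),(491,-187,150,81.5))
```

```text
t 26.57 tcp [697.4  42.2  99.6] yaw 86.8 tilt [-0.005 -0.003] gap 0.239 F [-0.6  0.1 -0.3] q7 [10. 36. 52.]
  turn x -0.2  shift x -0 y -2 z 8   d 8
  turn x -0.0  shift x 60 y 0 z 0   d 60
  turn x -0.0  shift x -60 y 0 z 0   d 60
  turn x 5.5  shift x -40 y 126 z -171   d 216
  turn x -0.0  shift x -10 y 45 z -95   d 106
```

Call:
drive_tool(
  moves=[
    [[0.9, 0.02, -0.002, 0.008, 0, 0, 0], [0.9, 0.04, 0, 0, 0, 0, 0], [0.9, 0, 0, 0, 0, 0, 0], [0.9, 0, 0, 0, 0, 0, 0], [0.0, 0, 0, 0, 0, 0, 0], [0.0, 0, 0, 0, 0, 0, 0], [0.0, 0, 0, 0, 0, 0, 0], [0.0, -0.03, 0, 0, 0, 0, 0], [0.0, -0.05, 0, 0, 0, 0, 0], [0.0, -0.02, 0.04, -0.053, 0, 0, 0], [0.0, 0, 0.04, -0.055, 0, 0, 0], [0.0, 0, 0.043, -0.055, 0, 0, 0]],
  ],
)

```text
clock: 28.08
tool_pos: [0.5801, -0.0911, 0.1392]
orientation: [130.3, 89.8, -142.9]
ft_force: [0.3, -1.6, 0.4]
finger_gap: 0.499
```

Call:
drive_tool(
  moves=[
    [[0.0, 0, 0.035, -0.035, 10.5, 0, 0], [0.0, 0, 0.03, -0.03, 10.5, 0, 0], [0.0, 0, 0, 0, 10.5, 0, 0], [0.0, 0, 0, 0, 10.5, 0, 0], [0.0, 0, 0, 0, 10.5, 0, 0], [0.0, 0, 0, 0, 10.5, 0, 0], [0.0, 0, 0, 0, 10.5, 0, 0], [0.0, 0, 0, 0, 10.5, 0, 0], [0.0, 0, 0, 0, 10.5, 0, 0], [0.0, 0, 0, 0, 0, 0, 0], [0.0, 0, 0, 0, 0, 0, 0]],
  ],
)

```text
clock: 29.45
tool_pos: [0.508, -0.1443, 0.139]
orientation: [-156.2, 89.8, -163.6]
ft_force: [-0.3, 0.6, -0.4]
finger_gap: 0.5
```

Run:
```python
from h import *
plan((491,-187,130,-8.5))
p,d,m=grab("wrist"); W=world(d,m)
q,dt,mt=grab("top"); V=world(dt,mt)
cv2.imwrite("pics/w5.png",np.vstack([cv2.resize(p,(400,300)),cv2.resize(q[90:282,128:384],(400,300))])[:,:,::-1])
for b in blob(V,(dt>0)&(V[...,2]>.008)&(V[...,2]<.034)&(q.min(2)>130)&(V[...,0]>.35)&(V[...,0]<.75)&(abs(V[...,1])<.3)): print(b)
```

```text
t 29.45 tcp [ 508.  -144.3  139. ] yaw -7.4 tilt [-0.004 -0.001] gap 0.5 F [-0.3  0.6 -0.4] q7 [ 18.  14. -11.]
  turn x 1.1  shift x 9 y -45 z -11   d 47
(np.float64(706.8), np.float64(15.4), np.float64(32.9), np.float64(23.1), np.float64(-3.4), 23.7, 99, (268, 141))
(np.float64(689.5), np.float64(-25.9), np.float64(40.3), np.float64(25.5), np.float64(-9.4), 23.3, 105, (283, 146))
(np.float64(688.6), np.float64(59.3), np.float64(37.8), np.float64(22.4), np.float64(-34.9), 22.0, 50, (252, 146))
(np.float64(526.1), np.float64(-157.7), np.float64(35.2), np.float64(7.9), np.float64(81.5), 28.8, 57, (335, 200))
(np.float64(515.2), np.float64(-233.9), np.float64(16.7), np.float64(8.8), np.float64(81.2), 28.4, 29, (362, 202))
(np.float64(460.3), np.float64(-182.3), np.float64(102.6), np.float64(8.8), np.float64(81.7), 28.7, 159, (346, 223))
```

View pics/w5.png

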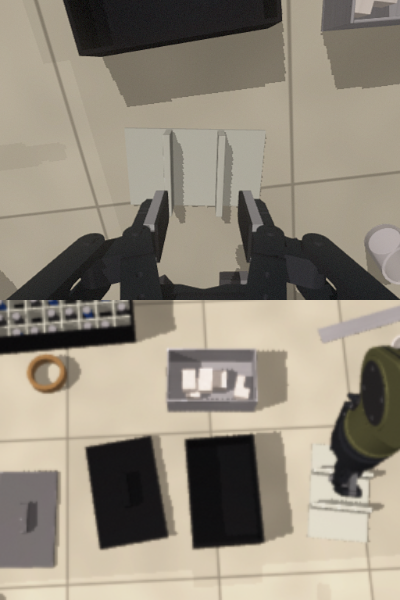

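Box is empty and all five offcuts are in the bin (lower half, around (212,378)). Next is the divider: the fins are at (168,170) and (221,170) in the wrist half.

Run:
```python
from h import *
p,d,m=grab("wrist"); W=world(d,m)
w=(p.min(2)>110)&(W[...,2]>.0265)&(W[...,2]<.034)&(d>0)&(W[...,1]<-.1)
for b in blob(W,w): print(b)
w=(p.min(2)>110)&(W[...,2]>.002)&(W[...,2]<.007)&(d>0)&(W[...,1]<-.1)
for b in blob(W,w): print(b)
plan((521,-190,130,-8.5),(521,-190,-8,-8.5))
w=(W[...,2]>.047)&(W[...,2]<.058)&(d>0)&(W[...,1]>-.06)&(W[...,0]<.62)
for b in blob(W,w): print(b)
```

```text
(np.float64(459.7), np.float64(-183.4), np.float64(103.9), np.float64(8.0), np.float64(81.7), 28.8, 773, (214, 224))
(np.float64(521.0), np.float64(-192.6), np.float64(104.5), np.float64(8.0), np.float64(81.6), 28.8, 908, (282, 225))
(np.float64(719.1), np.float64(-310.9), np.float64(42.1), np.float64(10.3), np.float64(44.4), 30.4, 248, (495, 315))
(np.float64(731.0), np.float64(-353.0), np.float64(22.7), np.float64(4.5), np.float64(-9.5), 30.2, 109, (502, 345))
(np.float64(432.1), np.float64(-157.3), np.float64(60.1), np.float64(45.6), np.float64(80.8), 2.4, 998, (184, 194))
(np.float64(464.7), np.float64(-134.1), np.float64(21.5), np.float64(5.0), np.float64(-11.0), 2.5, 48, (214, 168))
(np.float64(492.5), np.float64(-177.5), np.float64(83.1), np.float64(52.9), np.float64(81.4), 2.4, 1287, (250, 205))
(np.float64(551.4), np.float64(-189.7), np.float64(89.6), np.float64(49.1), np.float64(82.2), 2.4, 1606, (313, 209))
(np.float64(476.9), np.float64(-172.0), np.float64(23.6), np.float64(9.7), np.float64(-23.8), 2.5, 85, (234, 202))
(np.float64(447.4), np.float64(-184.7), np.float64(17
[... 1406 characters left out ...]
 np.float64(80.9), 2.4, 61, (229, 254))
(np.float64(475.5), np.float64(-231.4), np.float64(15.4), np.float64(12.1), np.float64(-83.2), 2.5, 45, (241, 257))
(np.float64(536.3), np.float64(-241.9), np.float64(11.4), np.float64(5.8), np.float64(-83.2), 2.5, 30, (300, 259))
(np.float64(729.5), np.float64(-308.5), np.float64(42.2), np.float64(11.8), np.float64(19.2), 4.4, 131, (489, 297))
t 29.6 tcp [ 507.9 -144.5  138.9] yaw -7.5 tilt [-0.004 -0.001] gap 0.498 F [-0.6  0.  -0.1] q7 [ 18.  14. -11.]
  turn x 1.0  shift x 9 y -43 z 20   d 48
  turn x -0.0  shift x 138 y 0 z 0   d 138
(np.float64(497.6), np.float64(-17.0), np.float64(186.7), np.float64(45.8), np.float64(1.4), 52.0, 2579, (220, 36))
```

Call:
drive_tool(
  moves=[
    [[0.0, 0.02, -0.023, 0.01, 0.9, 0, 0], [0.0, 0.03, -0.023, 0.01, 0, 0, 0], [0.0, 0.03, 0, 0, 0, 0, 0], [0.0, 0, 0, 0, 0, 0, 0], [0.0, 0, 0, 0, 0, 0, 0], [0.0, 0, 0, 0, 0, 0, 0]],
  ],
)

```text
clock: 30.35
tool_pos: [0.5219, -0.1928, 0.0602]
orientation: [-132.6, 89.9, -141.1]
ft_force: [1.1, 0.0, 0.7]
finger_gap: 0.498
```

Run:
```python
from h import *
plan((521,-192.6,-17,-8.4))
p,d,m=grab("wrist"); W=world(d,m)
w=(p.min(2)>110)&(W[...,2]>.0265)&(W[...,2]<.034)&(d>0)&(W[...,1]<-.1)
for b in blob(W,w): print(b)
```

```text
t 30.35 tcp [ 521.9 -192.8   60.2] yaw -8.5 tilt [-0.002 -0.002] gap 0.498 F [1.1 0.  0.7] q7 [21. 17. -9.]
  turn x -0.1  shift x 77 y 0 z -1   d 77
(np.float64(459.7), np.float64(-183.2), np.float64(102.9), np.float64(8.6), np.float64(81.8), 28.9, 1767, (162, 209))
(np.float64(521.0), np.float64(-192.6), np.float64(103.8), np.float64(7.8), np.float64(81.8), 28.9, 1873, (259, 209))
```

Call:
drive_tool(
  moves=[
    [[0.0, 0.035, 0, -0.001, 0, 0, 0], [0.0, 0.03, 0, 0, 0, 0, 0], [0.0, 0.012, 0, 0, 0, 0, 0], [0.0, 0, 0, 0, 0, 0, 0], [0.0, 0, 0, 0, 0, 0, 0], [0.9, 0, 0, 0, 0, 0, 0], [0.9, 0, 0, 0, 0, 0, 0], [0.9, 0, 0, 0, 0, 0, 0], [0.9, 0, 0, 0, 0, 0, 0], [0.9, 0, 0, 0, 0, 0, 0], [0.9, 0, 0, 0, 0, 0, 0]],
  ],
)

```text
clock: 31.78
tool_pos: [0.5203, -0.1931, -0.0173]
orientation: [-138.8, 89.8, -147.4]
ft_force: [-0.4, 0.2, 5.7]
finger_gap: 0.079
```

Call:
drive_tool(
  moves=[
    [[0.9, -0.02, 0, 0, 0, 0, 0], [0.9, -0.03, 0, 0, 0, 0, 0], [0.9, -0.04, 0, 0, 0, 0, 0], [0.9, -0.03, 0, 0, 0, 0, 0], [0.9, 0, 0, 0, 0, 0, 0], [0.9, 0, 0, 0, 0, 0, 0]],
  ],
)

```text
clock: 32.52
tool_pos: [0.5193, -0.1926, 0.1011]
orientation: [-162.9, 89.7, -171.4]
ft_force: [-0.5, 0.3, -0.9]
finger_gap: 0.081
```

Run:
```python
from h import *
plan((528,20.8,100,1.4),(528,20.8,-13,1.4))
p,d,m=grab("wrist"); W=world(d,m)
w=(p.min(2)>110)&(d>0)&(W[...,2]>.1)
for b in blob(W,w): print(b)
```

```text
t 32.52 tcp [ 519.3 -192.6  101.1] yaw -8.5 tilt [-0.006 -0.001] gap 0.081 F [-0.5  0.3 -0.9] q7 [22. 16. -8.]
  turn x -9.9  shift x 1 y 213 z 14   d 214
  turn x -0.0  shift x 113 y 0 z 0   d 113
(np.float64(488.0), np.float64(-187.7), np.float64(171.5), np.float64(105.2), np.float64(-8.3), 120.6, 45662, (190, 243))
(np.float64(534.1), np.float64(-167.7), np.float64(5.1), np.float64(4.3), np.float64(82.9), 120.6, 31, (284, 203))
(np.float64(528.9), np.float64(-183.1), np.float64(5.7), np.float64(3.2), np.float64(-18.5), 120.3, 28, (277, 234))
(np.float64(528.8), np.float64(-187.6), np.float64(13.3), np.float64(5.9), np.float64(-72.2), 153.1, 394, (281, 270))
(np.float64(465.1), np.float64(-194.6), np.float64(4.8), np.float64(4.4), np.float64(-79.2), 120.5, 33, (156, 272))
(np.float64(463.3), np.float64(-208.7), np.float64(13.3), np.float64(5.6), np.float64(48.6), 120.4, 66, (158, 294))
(np.float64(514.8), np.float64(-222.2), np.float64(31.9), np.float64(7.5), np.float64(79.2), 147.2, 758, (259, 341))
```

Call:
drive_tool(
  moves=[
    [[0.9, 0, 0, 0, -3.3, 0, 0], [0.9, 0, 0.01, 0.0, -3.3, 0, 0], [0.9, 0, 0.02, 0.002, -3.2, 0, 0], [0.9, 0, 0.035, 0.003, 0, 0, 0], [0.9, 0, 0.04, 0.003, 0, 0, 0], [0.9, 0, 0.045, 0.003, 0, 0, 0], [0.9, 0, 0.04, 0.003, 0, 0, 0], [0.9, 0, 0.023, 0, 0, 0, 0], [0.9, 0, 0, 0, 0, 0, 0], [0.9, 0, 0, 0, 0, 0, 0], [0.9, 0, 0, 0, 0, 0, 0]],
  ],
)

```text
clock: 33.95
tool_pos: [0.5314, 0.019, 0.1015]
orientation: [-156.9, 89.7, -155.7]
ft_force: [-0.7, 0.3, -0.7]
finger_gap: 0.079
```

Run:
```python
from h import *
plan((528.7,20.6,40,1.4),(528.7,20.6,-13,1.4))
p,d,m=grab("wrist"); W=world(d,m)
w=(p.min(2)>110)&(d>0)&(W[...,2]>.1)
for b in blob(W,w)[:1]: print(b)
k=(d>0)&(W[...,2]>.046)&(W[...,2]<.06)&(W[...,0]<.62)&(W[...,1]<.1)&(W[...,0]>.38)
for b in blob(W,k): print(b)
p,d,m=grab("top"); W=world(d,m)
w=(p.min(2)>110)&(d>0)&(W[...,2]>.1)&(W[...,2]<.16)
for b in blob(W,w): print("top",b)
```

```text
t 33.95 tcp [531.4  19.  101.5] yaw 1.2 tilt [-0.005 -0.002] gap 0.079 F [-0.7  0.3 -0.7] q7 [ -0.  15. -21.]
  turn x -0.2  shift x 61 y 2 z -3   d 62
  turn x -0.0  shift x 53 y 0 z 0   d 53
(np.float64(499.7), np.float64(18.2), np.float64(171.3), np.float64(105.6), np.float64(1.1), 121.0, 50940, (190, 259))
(np.float64(495.4), np.float64(68.9), np.float64(186.5), np.float64(23.5), np.float64(1.3), 51.9, 2716, (206, 130))
top (np.float64(500.7), np.float64(19.5), np.float64(170.5), np.float64(104.3), np.float64(1.2), 122.2, 1977, (274, 207))
```

Call:
drive_tool(
  moves=[
    [[0.9, 0, 0.002, -0.003, -0.2, 0, 0], [0.9, 0.02, 0, 0, 0, 0, 0], [0.9, 0.02, 0, 0, 0, 0, 0], [0.9, 0, 0, 0, 0, 0, 0], [0.9, 0.02, 0, 0, 0, 0, 0], [0.9, 0.02, 0, 0, 0, 0, 0], [0.9, 0.02, 0, 0, 0, 0, 0], [0.9, 0.01, 0, 0, 0, 0, 0], [0.9, 0.003, 0, 0, 0, 0, 0], [0.9, 0, 0, 0, 0, 0, 0]],
  ],
)

```text
clock: 35.3
tool_pos: [0.5285, 0.0222, -0.0109]
orientation: [-164.5, 89.8, -163.0]
ft_force: [-0.3, 0.2, -1.3]
finger_gap: 0.081
```

Run:
```python
from h import *
plan((528.7,20.6,-13,1.4))
p,d,m=grab("wrist"); W=world(d,m)
w=(p.min(2)>110)&(d>0)&(W[...,2]<.012)&(W[...,1]>-.06)&(W[...,0]>.4)&(W[...,0]<.6)&(W[...,1]<.09)
for b in blob(W,w): print(b)
```

```text
t 35.3 tcp [528.5  22.2 -10.9] yaw 1.5 tilt [-0.003 -0.001] gap 0.081 F [-0.3  0.2 -1.3] q7 [ -4.  19. -24.]
  turn x 0.1  shift x 2 y -2 z 0   d 3
(np.float64(501.9), np.float64(84.2), np.float64(196.1), np.float64(12.0), np.float64(0.1), -2.0, 8859, (209, 124))
(np.float64(430.0), np.float64(12.4), np.float64(101.1), np.float64(36.9), np.float64(-88.4), 8.5, 11764, (59, 255))
(np.float64(495.9), np.float64(28.0), np.float64(72.9), np.float64(53.9), np.float64(-88.6), 8.4, 12297, (191, 237))
(np.float64(558.7), np.float64(29.7), np.float64(73.1), np.float64(51.8), np.float64(-88.4), 8.3, 11148, (324, 237))
(np.float64(535.5), np.float64(-27.4), np.float64(4.3), np.float64(2.2), np.float64(-86.7), 8.2, 26, (271, 335))
```

Call:
drive_tool(
  moves=[
    [[0.9, 0.002, -0.001, 0, 0, 0, 0], [0.9, 0, 0, 0, 0, 0, 0], [0.5, 0, 0, 0, 0, 0, 0], [0.2, 0, 0, 0, 0, 0, 0], [0.2, 0, 0, 0, 0, 0, 0], [0.2, 0, 0, 0, 0, 0, 0], [0.2, -0.03, 0, 0, 0, 0, 0], [0.2, -0.05, 0, 0, 0, 0, 0], [0.2, -0.04, 0, 0, 0, 0, 0], [0.2, 0, 0, 0, 0, 0, 0], [0.2, 0, 0, 0, 0, 0, 0]],
  ],
)

```text
clock: 36.72
tool_pos: [0.5281, 0.0211, 0.1062]
orientation: [-165.8, 89.7, -164.3]
ft_force: [0.8, -0.5, 0.0]
finger_gap: 0.402
```

Run:
```python
from h import *
p,d,m=grab("wrist"); W=world(d,m)
w=(p.min(2)>110)&(d>0)&(W[...,2]>.03)&(W[...,2]<.04)&(W[...,0]>.4)&(W[...,0]<.6)
for b in blob(W,w): print(b)
k=(d>0)&(W[...,2]>.046)&(W[...,2]<.06)&(W[...,0]<.62)&(W[...,1]<.1)&(W[...,0]>.38)
for b in blob(W,k): print(b)
cv2.imwrite("pics/w6.png",p[:,:,::-1])
plan((613,-337,110,21),(524,-373,110,-9.4+90),(421,-377,110,26.5))
```

```text
(np.float64(466.0), np.float64(19.8), np.float64(104.2), np.float64(8.6), np.float64(-88.7), 32.8, 1424, (179, 189))
(np.float64(527.7), np.float64(21.6), np.float64(104.0), np.float64(7.4), np.float64(-88.3), 32.9, 1337, (260, 189))
(np.float64(496.6), np.float64(20.1), np.float64(187.0), np.float64(120.8), np.float64(1.4), 51.7, 5579, (213, 195))
(np.float64(528.7), np.float64(-36.5), np.float64(53.5), np.float64(5.1), np.float64(1.3), 51.3, 600, (260, 271))
t 36.77 tcp [527.7  21.1 105.6] yaw 1.5 tilt [-0.006 -0.002] gap 0.399 F [-0.3  0.2  0.3] q7 [ -0.  16. -21.]
  turn x -19.5  shift x -4 y -365 z -49   d 368
  turn x -59.6  shift x 0 y 82 z -50   d 96
  turn x 54.1  shift x 0 y 42 z -94   d 103
```

View pics/w6.png

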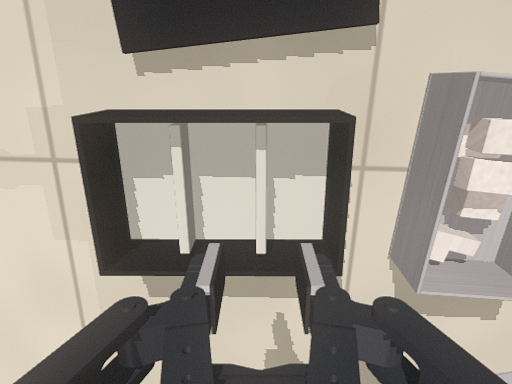

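The divider is seated flat (fins read 33, about 35 mm after the 2 mm camera bias), centred within 0.7 mm of the box. Next is battery A.

Call:
drive_tool(
  moves=[
    [[0.0, 0, 0, 0, -10, 0, 0], [0.0, 0, 0, 0, -9.5, 0, 0], [0.0, 0, -0.04, -0.005, 0, 0, 0], [0.0, 0, -0.05, -0.008, 0, 0, 0], [0.0, 0, -0.055, -0.008, 0, 0, 0], [0.0, 0, -0.055, -0.008, 0, 0, 0], [0.0, 0, -0.055, -0.008, 0, 0, 0], [0.0, 0, -0.055, -0.008, 0, 0, 0], [0.0, 0, -0.055, -0.004, 0, 0, 0], [0.0, 0, 0, 0, 0, 0, 0], [0.0, 0, 0, 0, 0, 0, 0], [0.0, 0, 0, 0, 0, 0, 0]],
  ],
)

```text
clock: 38.28
tool_pos: [0.6134, -0.3344, 0.1059]
orientation: [149.4, 89.7, 170.5]
ft_force: [-0.4, -0.3, 0.4]
finger_gap: 0.501
```

```bash
cat >> h.py <<'E'
def batt():
    p,d,m=grab("wrist"); W=world(d,m)
    k=(d>0)&(W[...,2]>.010)&(W[...,2]<.018)&(W[...,1]<-.28)&(W[...,0]<.69)
    k=cv2.morphologyEx(k.astype(np.uint8),cv2.MORPH_CLOSE,np.ones((5,5)))
    for b in blob(W,(k>0)&(d>0)&(W[...,2]>.008)&(W[...,2]<.03)):
        if b[5+1]>200: print(b)
E
python3 - <<'E'
from h import *
batt(); plan((613,-336.5,-16,21))
E
```

```text
(np.float64(420.3), np.float64(-377.5), np.float64(45.7), np.float64(28.6), np.float64(-64.0), 14.6, 1757, (20, 150))
(np.float64(612.7), np.float64(-336.0), np.float64(46.1), np.float64(26.0), np.float64(-71.2), 14.9, 1631, (260, 186))
(np.float64(524.4), np.float64(-372.8), np.float64(45.9), np.float64(27.2), np.float64(-6.8), 14.8, 1679, (143, 189))
(np.float64(490.3), np.float64(-514.2), np.float64(27.9), np.float64(5.0), np.float64(-11.7), 14.1, 233, (68, 313))
t 38.33 tcp [ 613.6 -334.7  106.3] yaw 21.1 tilt [-0.005  0.   ] gap 0.499 F [0.1 0.4 0. ] q7 [36. 23. 28.]
  turn x 0.1  shift x 122 y -2 z -1   d 122
```

Call:
drive_tool(
  moves=[
    [[0.0, 0.03, 0, 0, 2.3, 0, 0], [0.0, 0.04, -0.001, -0.001, 0, 0, 0], [0.0, 0.03, 0, 0, 0, 0, 0], [0.0, 0.022, 0, 0, 0, 0, 0], [0.0, 0, 0, 0, 0, 0, 0], [0.0, 0, 0, 0, 0, 0, 0], [0.9, 0, 0, 0, 0, 0, 0], [0.9, 0, 0, 0, 0, 0, 0], [0.9, 0, 0, 0, 0, 0, 0], [0.9, 0, 0, 0, 0, 0, 0], [0.9, 0, 0, 0, 0, 0, 0]],
  ],
)

```text
clock: 39.7
tool_pos: [0.6137, -0.3389, -0.0134]
orientation: [-139.8, 89.8, -121.1]
ft_force: [-1.1, 0.2, 5.6]
finger_gap: 0.278
```

Call:
drive_tool(
  moves=[
    [[0.9, -0.03, 0, 0, 0, 0, 0], [0.9, -0.05, 0, 0, 0, 0, 0], [0.9, -0.04, 0, 0, -8, 0, 0], [0.9, 0, 0, 0, -10, 0, 0], [0.9, 0, 0, 0, -10, 0, 0], [0.9, 0, 0, 0, -10, 0, 0], [0.9, 0, 0, 0, -10, 0, 0], [0.9, 0, 0, 0, -10, 0, 0], [0.9, 0, 0, 0, -8, 0, 0], [0.9, 0, 0, 0, -6.6, 0, 0], [0.9, 0, 0, 0, 0, 0, 0], [0.9, 0, 0, 0, 0, 0, 0]],
  ],
)

```text
clock: 41.2
tool_pos: [0.6128, -0.3384, 0.1048]
orientation: [107.9, 89.7, -160.9]
ft_force: [-0.9, 0.0, -1.0]
finger_gap: 0.275
```

Run:
```python
from h import *
plan((559,21.8,100,91.4),(559,21.8,-7,91.4))
```

```text
t 41.2 tcp [ 612.8 -338.4  104.8] yaw 91.2 tilt [-0.004 -0.001] gap 0.275 F [-0.9  0.  -1. ] q7 [44. 39. 87.]
  turn x -0.2  shift x 5 y 45 z 361   d 364
  turn x -0.0  shift x 107 y -0 z 0   d 107
```

Call:
drive_tool(
  moves=[
    [[0.9, 0, 0.005, 0.035, -0.2, 0, 0], [0.9, 0, 0.006, 0.05, 0, 0, 0], [0.9, 0, 0.006, 0.055, 0, 0, 0], [0.9, 0, 0.006, 0.055, 0, 0, 0], [0.9, 0, 0.006, 0.055, 0, 0, 0], [0.9, 0, 0.006, 0.055, 0, 0, 0], [0.9, 0, 0.006, 0.041, 0, 0, 0], [0.9, 0, 0, 0.015, 0, 0, 0], [0.9, 0, 0, 0, 0, 0, 0], [0.9, 0, 0, 0, 0, 0, 0], [0.9, 0, 0, 0, 0, 0, 0]],
  ],
)

```text
clock: 42.58
tool_pos: [0.5629, 0.0193, 0.1042]
orientation: [116.7, 89.7, -152.1]
ft_force: [-0.6, 0.1, -0.1]
finger_gap: 0.279
```

```bash
cat >> h.py <<'E'
def held(zlo,zhi):
    p,d,m=grab("wrist"); W=world(d,m); pos,R,s=tcp(); L=(W-pos)@R*1000
    k=(d>0)&(L[...,0]<-zlo)&(L[...,0]>-zhi)&(abs(L[...,2])<30)&(abs(L[...,1])<50)
    n,l,st,_=cv2.connectedComponentsWithStats(k.astype(np.uint8)); i=1+np.argmax(st[1:,4]); k=l==i
    print("held tool y %.1f..%.1f z %.1f..%.1f x %.1f"%(*np.percentile(L[k][:,1],[1,99]),*np.percentile(L[k][:,2],[1,99]),np.median(L[k][:,0])),k.sum())
    return p
E
python3 - <<'E'
from h import *
plan((562,21.8,-7,91.4)); p=held(20,42)
cv2.imwrite("pics/w7.png",p[:,:,::-1])
E
```

```text
t 42.58 tcp [562.9  19.3 104.2] yaw 91.3 tilt [-0.004 -0.002] gap 0.279 F [-0.6  0.1 -0.1] q7 [14. 41. 46.]
  turn x -0.1  shift x 111 y 1 z 3   d 111
held tool y -15.4..26.2 z -23.8..22.6 x -28.6 5574
```

View pics/w7.png

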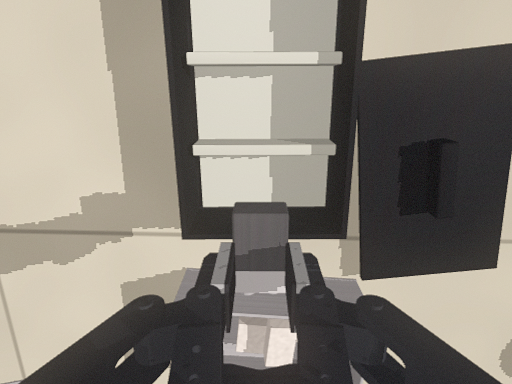

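Battery held with its far end at tool y = 26 (pixel row 203), so its centre is 3 mm toward -x of the TCP. I'll lower it into the +x compartment.

Call:
drive_tool(
  moves=[
    [[0.9, 0, 0.001, 0.003, 0, 0, 0], [0.9, 0.03, 0, 0, 0, 0, 0], [0.9, 0.03, 0, 0, 0, 0, 0], [0.9, 0.025, 0, 0, 0, 0, 0], [0.9, 0.015, 0, 0, 0, 0, 0], [0.9, 0.008, 0, 0, 0, 0, 0], [0.9, 0, 0, 0, 0, 0, 0], [0.9, 0, 0, 0, 0, 0, 0]],
  ],
)

```text
clock: 43.62
tool_pos: [0.5618, 0.0246, -0.0028]
orientation: [104.6, 89.8, -163.9]
ft_force: [1.2, -0.3, -0.6]
finger_gap: 0.279
```

Run:
```python
from h import *
plan((562,22.2,-5,91.4))
```

```text
t 43.62 tcp [561.8  24.6  -2.8] yaw 91.5 tilt [-0.003 -0.001] gap 0.279 F [ 1.2 -0.3 -0.6] q7 [ 9. 51. 37.]
  turn x 0.1  shift x 2 y -0 z -2   d 3
```

Call:
drive_tool(
  moves=[
    [[0.9, 0.002, 0, -0.002, 0, 0, 0], [0.9, 0, 0, 0, 0, 0, 0], [0.3, 0, 0, 0, 0, 0, 0], [0.1, 0, 0, 0, 0, 0, 0], [0.1, 0, 0, 0, 0, 0, 0], [0.1, 0, 0, 0, 0, 0, 0], [0.1, -0.03, 0, 0, 0, 0, 0], [0.1, -0.05, 0, 0, 0, 0, 0], [0.1, -0.03, 0, 0, 0, 0, 0], [0.1, 0, 0, 0, 8.2, 0, 0], [0.1, 0, 0, 0, 0, 0, 0]],
  ],
)

```text
clock: 45.0
tool_pos: [0.5617, 0.0223, 0.1048]
orientation: [123.3, 89.8, -153.4]
ft_force: [-0.2, -0.2, 0.3]
finger_gap: 0.45
```

```bash
cat >> h.py <<'E'
def inbox():
    p,d,m=grab("wrist"); W=world(d,m)
    B=np.array([.4968,.0205]);a=np.radians(1.4);Rb=np.array([[np.cos(a),np.sin(a)],[-np.sin(a),np.cos(a)]])
    q=(W[...,:2]-B)@Rb.T
    k=(d>0)&(abs(q[...,0])<.089)&(abs(q[...,1])<.05)&(W[...,2]>.016)&(W[...,2]<.028)&(abs(abs(q[...,0])-.031)>.0055)
    for b in blob(W,k):
        if b[6]>150: print("inbox",b,"box frame",((np.array(b[:2])/1000-B)@Rb.T*1000).round(1))
E
python3 - <<'E'
from h import *
inbox(); plan((524.4,-373.5,100,83.2))
E
```

```text
inbox (np.float64(558.3), np.float64(21.7), np.float64(46.5), np.float64(26.2), np.float64(1.3), 23.1, 1793, (259, 184)) box frame [61.5 -0.3]
t 45.05 tcp [561.5  22.3 104.4] yaw 83.4 tilt [-0.005 -0.002] gap 0.455 F [ 0.1 -0.4  0.1] q7 [13. 39. 39.]
  turn x 0.2  shift x 4 y -10 z -397   d 398
```

Battery A sits at (61.5, -0.3) in the box frame with yaw 1.3, close to perfect. Next is battery B.

Call:
drive_tool(
  moves=[
    [[0.0, 0, -0.001, -0.035, 0.2, 0, 0], [0.0, 0, -0.001, -0.05, 0, 0, 0], [0.0, 0, -0.001, -0.055, 0, 0, 0], [0.0, 0, -0.001, -0.055, 0, 0, 0], [0.0, 0, -0.001, -0.055, 0, 0, 0], [0.0, 0, -0.001, -0.055, 0, 0, 0], [0.0, 0, -0.002, -0.055, 0, 0, 0], [0.0, 0, -0.002, -0.037, 0, 0, 0], [0.0, 0, 0, 0, 0, 0, 0], [0.0, 0, 0, 0, 0, 0, 0], [0.0, 0, 0, 0, 0, 0, 0], [0.0, 0, 0, 0, 0, 0, 0]],
  ],
)

```text
clock: 46.55
tool_pos: [0.5243, -0.3714, 0.1052]
orientation: [106.5, 89.8, -170.2]
ft_force: [-0.1, -0.5, -1.2]
finger_gap: 0.498
```

Run:
```python
from h import *
batt(); plan((524.4,-373,-14,83.2))
```

```text
(np.float64(420.5), np.float64(-378.0), np.float64(45.9), np.float64(26.4), np.float64(-63.6), 14.9, 2394, (236, 49))
(np.float64(513.9), np.float64(-530.1), np.float64(122.6), np.float64(52.2), np.float64(12.1), 14.2, 885, (40, 203))
(np.float64(524.3), np.float64(-373.2), np.float64(46.5), np.float64(25.9), np.float64(-7.6), 15.1, 1666, (258, 186))
t 46.6 tcp [ 524.2 -371.8  105.2] yaw 83.2 tilt [-0.004 -0.001] gap 0.495 F [0.2 0.3 0.1] q7 [51. 40. 81.]
  turn x -0.0  shift x 119 y -0 z -1   d 119
```

Call:
drive_tool(
  moves=[
    [[0.0, 0.03, 0, -0.001, 0.8, 0, 0], [0.0, 0.04, 0, 0, 0, 0, 0], [0.0, 0.03, 0, 0, 0, 0, 0], [0.0, 0.019, 0, 0, 0, 0, 0], [0.0, 0, 0, 0, 0, 0, 0], [0.0, 0, 0, 0, 0, 0, 0], [0.9, 0, 0, 0, 0, 0, 0], [0.9, 0, 0, 0, 0, 0, 0], [0.9, 0, 0, 0, 0, 0, 0], [0.9, 0, 0, 0, 0, 0, 0], [0.9, 0, 0, 0, 0, 0, 0]],
  ],
)

```text
clock: 47.98
tool_pos: [0.5243, -0.3744, -0.0122]
orientation: [148.6, 89.8, -129.2]
ft_force: [-1.4, 0.4, 7.0]
finger_gap: 0.271
```

Call:
drive_tool(
  moves=[
    [[0.9, -0.03, 0, 0, 0, 0, 0], [0.9, -0.05, 0, 0, -4.5, 0, 0], [0.9, -0.035, 0, 0.02, -4.5, 0, 0], [0.9, 0, 0.003, 0.04, 0, 0, 0], [0.9, 0, 0.003, 0.055, 0, 0, 0], [0.9, 0, 0.003, 0.055, 0, 0, 0], [0.9, 0, 0.003, 0.055, 0, 0, 0], [0.9, 0, 0.003, 0.055, 0, 0, 0], [0.9, 0, 0.003, 0.055, 0, 0, 0], [0.9, 0, 0, 0.055, 0, 0, 0], [0.9, 0, 0, 0, 0, 0, 0], [0.9, 0, 0, 0, 0, 0, 0]],
  ],
)

```text
clock: 49.48
tool_pos: [0.4987, 0.015, 0.101]
orientation: [120.0, 89.7, -148.7]
ft_force: [-0.0, -1.7, -0.8]
finger_gap: 0.27
```

Run:
```python
from h import *
held(20,42); plan((497,20.7,-5,91.4))
```

```text
held tool y -18.2..23.3 z -22.4..23.7 x -27.7 5335
t 49.52 tcp [498.7  14.  100.8] yaw 91.2 tilt [-0.004 -0.003] gap 0.269 F [ 0.  -0.4 -0.7] q7 [14. 44. 40.]
  turn x -0.2  shift x 106 y 1 z 7   d 106
```

Call:
drive_tool(
  moves=[
    [[0.9, 0, 0.001, 0.006, -0.2, 0, 0], [0.9, 0, 0, 0, 0, 0, 0], [0.9, 0.03, 0, 0, 0, 0, 0], [0.9, 0.03, 0, 0, 0, 0, 0], [0.9, 0.02, 0, 0, 0, 0, 0], [0.9, 0.015, 0, 0, 0, 0, 0], [0.9, 0.007, 0, 0, 0, 0, 0], [0.9, 0, 0, 0, 0, 0, 0], [0.9, 0, 0, 0, 0, 0, 0]],
  ],
)

```text
clock: 50.65
tool_pos: [0.4975, 0.0215, -0.0008]
orientation: [104.2, 89.8, -164.3]
ft_force: [-0.5, 0.3, -0.2]
finger_gap: 0.27
```

Run:
```python
from h import *
plan((497,20.7,-4,91.4))
```

```text
t 50.65 tcp [497.5  21.5  -0.8] yaw 91.5 tilt [-0.003 -0.001] gap 0.27 F [-0.5  0.3 -0.2] q7 [ 6. 59. 26.]
  turn x 0.1  shift x 3 y 0 z -1   d 3
```

Call:
drive_tool(
  moves=[
    [[0.9, 0.003, 0, -0.001, 0, 0, 0], [0.9, 0, 0, 0, 0, 0, 0], [0.3, 0, 0, 0, 0, 0, 0], [0.1, 0, 0, 0, 0, 0, 0], [0.1, 0, 0, 0, 0, 0, 0], [0.1, 0, 0, 0, 0, 0, 0], [0.1, -0.03, 0, 0, 0, 0, 0], [0.1, -0.05, 0, 0, 0, 0, 0], [0.1, -0.03, 0, 0, 0, 0, 0], [0.1, 0, 0, 0, 0, 0, 0], [0.1, 0, 0, 0, 0, 0, 0]],
  ],
)

```text
clock: 52.02
tool_pos: [0.497, 0.0202, 0.1051]
orientation: [107.2, 89.7, -161.3]
ft_force: [-0.2, -0.3, -0.4]
finger_gap: 0.45
```

Run:
```python
from h import *
inbox(); plan((420.5,-378,105,91.4),(420.5,-378,105,26.4))
```

```text
inbox (np.float64(497.0), np.float64(20.4), np.float64(46.3), np.float64(25.9), np.float64(1.0), 23.1, 1761, (260, 188)) box frame [ 0.2 -0.1]
inbox (np.float64(558.9), np.float64(21.7), np.float64(45.9), np.float64(25.9), np.float64(1.6), 23.2, 1345, (260, 258)) box frame [62.1 -0.3]
t 52.08 tcp [496.8  20.2 104.8] yaw 91.5 tilt [-0.006 -0.002] gap 0.45 F [-0.   0.4 -0.2] q7 [14. 44. 39.]
  turn x 0.1  shift x -0 y 86 z -396   d 405
  turn x 65.0  shift x -0 y 0 z 0   d 0
```

Call:
drive_tool(
  moves=[
    [[0.0, 0, 0.008, -0.035, 0, 0, 0], [0.0, 0, 0.011, -0.05, 0, 0, 0], [0.0, 0, 0.012, -0.055, 0, 0, 0], [0.0, 0, 0.012, -0.055, 0, 0, 0], [0.0, 0, 0.012, -0.055, 0, 0, 0], [0.0, 0, 0.012, -0.055, 0, 0, 0], [0.0, 0, 0.011, -0.055, 0, 0, 0], [0.0, 0, 0.008, -0.036, 0, 0, 0], [0.0, 0, 0, 0, 10, 0, 0], [0.0, 0, 0, 0, 10, 0, 0], [0.0, 0, 0, 0, 10, 0, 0], [0.0, 0, 0, 0, 10, 0, 0]],
  ],
)

```text
clock: 53.58
tool_pos: [0.4209, -0.3768, 0.1049]
orientation: [126.1, 89.6, 177.3]
ft_force: [-0.2, 0.7, 0.9]
finger_gap: 0.497
```

Call:
drive_tool(
  moves=[
    [[0.0, 0, 0, 0, 10, 0, 0], [0.0, 0, 0, 0, 10, 0, 0], [0.0, 0, 0, 0, 5, 0, 0], [0.0, 0, 0, 0, 0, 0, 0], [0.0, 0, 0, 0, 0, 0, 0], [0.0, 0, 0, 0, 0, 0, 0]],
  ],
)

```text
clock: 54.32
tool_pos: [0.4216, -0.3773, 0.1061]
orientation: [162.0, 89.7, -171.5]
ft_force: [1.5, 0.2, -0.6]
finger_gap: 0.498
```

Run:
```python
from h import *
batt(); plan((420.5,-378,-13,26.4))
```

```text
(np.float64(420.5), np.float64(-377.5), np.float64(46.5), np.float64(25.7), np.float64(-63.0), 15.0, 1613, (259, 185))
(np.float64(488.7), np.float64(-529.1), np.float64(84.5), np.float64(41.6), np.float64(26.6), 13.9, 468, (253, 346))
t 54.38 tcp [ 421.6 -377.3  106.2] yaw 26.5 tilt [-0.004 -0.001] gap 0.502 F [ 0.1 -0.1 -0.1] q7 [51. 28. 37.]
  turn x 0.1  shift x 119 y -0 z -1   d 119
```

Call:
drive_tool(
  moves=[
    [[0.0, 0.03, 0, -0.001, -0.5, 0, 0], [0.0, 0.04, 0, 0, 0, 0, 0], [0.0, 0.03, 0, 0, 0, 0, 0], [0.0, 0.019, 0, 0, 0, 0, 0], [0.0, 0, 0, 0, 0, 0, 0], [0.0, 0, 0, 0, 0, 0, 0], [0.9, 0, 0, 0, 0, 0, 0], [0.9, 0, 0, 0, 0, 0, 0], [0.9, 0, 0, 0, 0, 0, 0], [0.9, 0, 0, 0, 0, 0, 0], [0.9, 0, 0, 0, 0, 0, 0]],
  ],
)

```text
clock: 55.75
tool_pos: [0.421, -0.3785, -0.0111]
orientation: [-162.4, 89.8, -135.4]
ft_force: [0.3, 0.4, 5.5]
finger_gap: 0.266
```

Call:
drive_tool(
  moves=[
    [[0.9, -0.03, 0, 0, 0, 0, 0], [0.9, -0.05, 0, 0, 0, 0, 0], [0.9, -0.035, 0, 0, -8, 0, 0], [0.9, 0, 0, 0, -10, 0, 0], [0.9, 0, 0, 0, -10, 0, 0], [0.9, 0, 0, 0, -10, 0, 0], [0.9, 0, 0, 0, -10, 0, 0], [0.9, 0, 0, 0, -10, 0, 0], [0.9, 0, 0, 0, -6.4, 0, 0], [0.9, 0, 0, 0, 0, 0, 0], [0.9, 0, 0, 0, 0, 0, 0]],
  ],
)

```text
clock: 57.12
tool_pos: [0.4207, -0.378, 0.1027]
orientation: [109.4, 89.7, -159.4]
ft_force: [-0.1, -0.4, -0.9]
finger_gap: 0.268
```

Run:
```python
from h import *
held(20,42); plan((435,19.2,100,91.4),(435,19.2,-3,91.4))
```

```text
held tool y -17.8..24.2 z -23.0..22.6 x -26.3 5238
t 57.17 tcp [ 420.8 -378.   102.7] yaw 91.3 tilt [-0.004 -0.002] gap 0.26 F [-0.2 -0.4 -1.8] q7 [61. 45. 86.]
  turn x -0.1  shift x 3 y -24 z 397   d 397
  turn x -0.0  shift x 103 y -0 z 0   d 103
```

Call:
drive_tool(
  moves=[
    [[0.9, 0, -0.003, 0.035, 0, 0, 0], [0.9, 0, -0.003, 0.05, 0, 0, 0], [0.9, 0, -0.003, 0.055, 0, 0, 0], [0.9, 0, -0.003, 0.055, 0, 0, 0], [0.9, 0, -0.003, 0.055, 0, 0, 0], [0.9, 0, -0.003, 0.055, 0, 0, 0], [0.9, 0, -0.004, 0.055, 0, 0, 0], [0.9, 0, -0.003, 0.037, 0, 0, 0], [0.9, 0, 0, 0, 0, 0, 0], [0.9, 0, 0, 0, 0, 0, 0], [0.9, 0, 0, 0, 0, 0, 0]],
  ],
)

```text
clock: 58.55
tool_pos: [0.4361, 0.018, 0.1019]
orientation: [115.1, 89.7, -153.7]
ft_force: [-0.2, -0.5, -0.2]
finger_gap: 0.265
```

Run:
```python
from h import *
held(20,42); plan((436,19.2,-1,91.4))
```

```text
held tool y -17.7..24.1 z -23.2..22.5 x -26.4 5245
t 58.6 tcp [436.2  18.1 101.9] yaw 91.2 tilt [-0.005 -0.002] gap 0.267 F [-0.8 -0.4 -0.8] q7 [13. 50. 30.]
  turn x -0.2  shift x 103 y 0 z 1   d 103
```

Call:
drive_tool(
  moves=[
    [[0.9, 0.02, 0, 0.001, -0.2, 0, 0], [0.9, 0.03, 0, 0, 0, 0, 0], [0.9, 0.03, 0, 0, 0, 0, 0], [0.9, 0.015, 0, 0, 0, 0, 0], [0.9, 0.008, 0, 0, 0, 0, 0], [0.9, 0.001, 0, 0, 0, 0, 0], [0.9, 0, 0, 0, 0, 0, 0], [0.9, 0, 0, 0, 0, 0, 0]],
  ],
)

```text
clock: 59.6
tool_pos: [0.4362, 0.0203, -0.0017]
orientation: [100.4, 89.8, -168.0]
ft_force: [0.1, 0.3, -0.3]
finger_gap: 0.267
```

Run:
```python
from h import *
plan((436,19.2,-3,91.4))
```

```text
t 59.6 tcp [436.2  20.3  -1.7] yaw 91.5 tilt [-0.003 -0.001] gap 0.267 F [ 0.1  0.3 -0.3] q7 [-2. 85. -2.]
  turn x 0.1  shift x 1 y 0 z -1   d 2
```

Call:
drive_tool(
  moves=[
    [[0.9, 0.001, 0, -0.001, 0, 0, 0], [0.9, 0, 0, 0, 0, 0, 0], [0.3, 0, 0, 0, 0, 0, 0], [0.1, 0, 0, 0, 0, 0, 0], [0.1, 0, 0, 0, 0, 0, 0], [0.1, 0, 0, 0, 0, 0, 0], [0.1, -0.03, 0, 0, 0, 0, 0], [0.1, -0.05, 0, 0, 0, 0, 0], [0.1, -0.03, 0, 0, 0, 0, 0], [0.1, 0, 0, 0, 0, 0, 0], [0.1, 0, 0, 0, 0, 0, 0]],
  ],
)

```text
clock: 60.98
tool_pos: [0.437, 0.018, 0.0948]
orientation: [159.0, 89.7, -109.5]
ft_force: [-0.9, 0.0, -0.1]
finger_gap: 0.452
```

Run:
```python
from h import *
inbox()
p,d,m=grab("top"); W=world(d,m)
for b in blob(W,(d>0)&(W[...,2]>.003)&(W[...,2]<.012)&(W[...,1]>.26)&(W[...,1]<.5)&(W[...,0]<.65)): print("pad?",b)
for b in blob(W,(d>0)&(W[...,2]>.012)&(W[...,2]<.02)&(W[...,1]>.26)&(W[...,1]<.5)&(W[...,0]<.65)&(W[...,0]>.36)): print("bar?",b)
for b in blob(W,(d>0)&(W[...,2]>.009)&(W[...,2]<.04)&(W[...,1]>.09)&(W[...,1]<.28)&(W[...,0]<.65)): print("lid?",b)
plan((470,369,110,91.4))
```

```text
inbox (np.float64(436.7), np.float64(19.3), np.float64(43.5), np.float64(25.8), np.float64(0.8), 23.1, 1716, (262, 193)) box frame [-60.1   0.3]
inbox (np.float64(497.8), np.float64(20.1), np.float64(45.8), np.float64(26.0), np.float64(0.9), 23.2, 1406, (261, 263)) box frame [ 1.  -0.4]
inbox (np.float64(562.3), np.float64(28.7), np.float64(46.6), np.float64(40.1), np.float64(1.4), 23.3, 1160, (269, 331)) box frame [65.7  6.6]
pad? (np.float64(468.8), np.float64(370.5), np.float64(170.8), np.float64(106.7), np.float64(-1.9), 5.0, 1807, (144, 231))
pad? (np.float64(219.6), np.float64(422.5), np.float64(148.7), np.float64(111.0), np.float64(12.3), 10.1, 1973, (123, 327))
bar? (np.float64(469.1), np.float64(369.3), np.float64(47.2), np.float64(12.7), np.float64(-2.3), 16.2, 87, (144, 230))
lid? (np.float64(550.0), np.float64(160.6), np.float64(186.9), np.float64(120.1), np.float64(7.5), 13.0, 2758, (220, 198))
lid? (np.float64(86.2), np.float64(97.8), np.float64(30.4), np.float64(12.6), np.float64(-2.8), 11.5, 55, (250, 377))
t 61.08 tcp [436.6  18.2  94.3] yaw 91.6 tilt [-0.003 -0.006] gap 0.449 F [-0.2  0.1 -0.4] q7 [11. 51. 30.]
  turn x 0.2  shift x -16 y -42 z 350   d 353
```

Call:
drive_tool(
  moves=[
    [[0.0, -0.025, 0, 0, 0, 0, 0], [0.0, 0, 0, 0, 0, 0, 0], [0.0, 0, 0, 0, 0, 0, 0], [0.0, 0, 0, 0, 0, 0, 0]],
  ],
)

```text
clock: 61.58
tool_pos: [0.4368, 0.0185, 0.1195]
orientation: [149.5, 89.6, -119.0]
ft_force: [0.5, -0.6, -0.5]
finger_gap: 0.498
```

Run:
```python
from h import *
inbox()
p,d,m=grab("wrist"); cv2.imwrite("pics/w8.png",p[:,:,::-1])
plan((469,369,120,87.8))
```

```text
inbox (np.float64(436.3), np.float64(19.4), np.float64(43.7), np.float64(25.7), np.float64(0.8), 23.2, 1475, (262, 183)) box frame [-60.5   0.4]
inbox (np.float64(497.3), np.float64(20.4), np.float64(45.8), np.float64(26.0), np.float64(0.9), 23.2, 1249, (261, 249)) box frame [ 0.5 -0.1]
inbox (np.float64(561.1), np.float64(21.9), np.float64(46.3), np.float64(25.5), np.float64(0.9), 23.3, 944, (261, 308)) box frame [64.3 -0.2]
t 61.67 tcp [437.   18.6 119.7] yaw 91.6 tilt [-0.003 -0.005] gap 0.501 F [ 0.1 -0.   0.7] q7 [14. 46. 34.]
  turn x 3.8  shift x -0 y -19 z 351   d 352
```

View pics/w8.png

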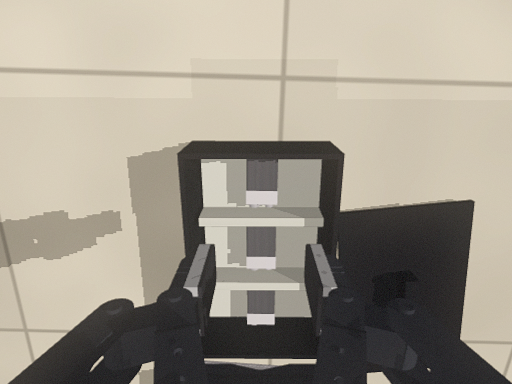

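All three batteries lie centred, one per compartment (pixels (261,180), (261,245), (261,308)). The lid has been knocked to about (550,161), which I'll remeasure later. Next is the pad.

Call:
drive_tool(
  moves=[
    [[0.0, 0, -0.002, 0.035, 3.8, 0, 0], [0.0, 0, -0.003, 0.05, 0, 0, 0], [0.0, 0, -0.003, 0.055, 0, 0, 0], [0.0, 0, -0.003, 0.055, 0, 0, 0], [0.0, 0, -0.003, 0.055, 0, 0, 0], [0.0, 0, -0.003, 0.055, 0, 0, 0], [0.0, 0, -0.002, 0.046, 0, 0, 0], [0.0, 0, 0, 0, 0, 0, 0], [0.0, 0, 0, 0, 0, 0, 0], [0.0, 0, 0, 0, 0, 0, 0], [0.0, 0, 0, 0, 0, 0, 0]],
  ],
)

```text
clock: 63.05
tool_pos: [0.4682, 0.3673, 0.1184]
orientation: [169.9, 89.6, -102.4]
ft_force: [-0.2, -0.8, -0.4]
finger_gap: 0.502
```

Run:
```python
from h import *
p,d,m=grab("wrist"); W=world(d,m)
for lo,hi in((.001,.007),(.012,.02)):
    for b in blob(W,(d>0)&(W[...,2]>lo)&(W[...,2]<hi)&(W[...,1]>.27)&(W[...,1]<.5)&(W[...,0]<.65)&(W[...,0]>.33)):
        if b[6]>300: print(b)
plan((469,369,-5,87.8))
```

```text
(np.float64(469.7), np.float64(368.5), np.float64(170.3), np.float64(104.1), np.float64(-2.2), 4.1, 20736, (262, 171))
(np.float64(348.4), np.float64(461.8), np.float64(82.4), np.float64(5.2), np.float64(69.4), 17.1, 890, (383, 21))
(np.float64(469.5), np.float64(368.6), np.float64(50.6), np.float64(11.9), np.float64(-2.6), 16.1, 819, (262, 183))
t 63.1 tcp [468.2 367.7 118.5] yaw 87.7 tilt [-0.001 -0.006] gap 0.499 F [ 0.2 -0.4 -0.7] q7 [-23.  36.  12.]
  turn x -0.1  shift x 123 y -1 z 1   d 123
```

Call:
drive_tool(
  moves=[
    [[0.3, 0.03, -0.001, 0.001, 0, 0, 0], [0.3, 0.04, 0, 0, 0, 0, 0], [0.3, 0.04, 0, 0, 0, 0, 0], [0.3, 0.02, 0, 0, 0, 0, 0], [0.3, 0.007, 0, 0, 0, 0, 0], [0.3, 0, 0, 0, 0, 0, 0], [0.3, 0, 0, 0, 0, 0, 0], [0.3, 0, 0, 0, 0, 0, 0]],
  ],
)

```text
clock: 64.1
tool_pos: [0.4693, 0.3696, -0.0175]
orientation: [-178.7, 89.8, -91.0]
ft_force: [0.0, -0.9, 0.5]
finger_gap: 0.349
```

Run:
```python
from h import *
plan((469.5,368.6,-20,87.7))
p,d,m=grab("wrist"); W=world(d,m); pos,R,s=tcp(); L=(W-pos)@R*1000
# finger pad edges: lowest pad point per side
for u in list(range(200,245,6))+list(range(276,325,6)):
    print(u,[(v,*L[v,u].round(0).astype(int).tolist()) for v in range(220,262,7)])
```

```text
t 64.1 tcp [469.3 369.6 -17.5] yaw 87.7 tilt [-0.    -0.004] gap 0.349 F [ 0.  -0.9  0.5] q7 [-28.  46.   4.]
  turn x 0.0  shift x 2 y -0 z -1   d 3
200 [(220, -21, 19, -29), (227, -21, 16, -29), (234, -22, 12, -29), (241, -22, 8, -29), (248, -22, 5, -29), (255, -34, 8, -27)]
206 [(220, -22, 20, -25), (227, -22, 16, -26), (234, -22, 13, -26), (241, -22, 9, -26), (248, -21, 4, -26), (255, -35, 8, -24)]
212 [(220, -21, 19, -23), (227, -22, 16, -23), (234, -21, 12, -23), (241, -22, 9, -23), (248, -34, 11, -21), (255, -41, 12, -20)]
218 [(220, -21, 19, -20), (227, -166, 83, 0), (234, -22, 12, -20), (241, -22, 9, -20), (248, -34, 11, -19), (255, -40, 11, -18)]
224 [(220, -22, 20, -17), (227, -21, 16, -17), (234, -22, 12, -17), (241, -21, 8, -17), (248, -34, 12, -16), (255, -40, 11, -15)]
230 [(220, -21, 19, -14), (227, -22, 16, -14), (234, -23, 13, -14), (241, -22, 9, -14), (248, -22, 5, -14), (255, -21, 1, -15)]
236 [(220, -22, 19, -11), (227, -22, 16, -11), (234, -22, 12, -11), (241, -22, 9, -11), (248, -21, 4, -12), (255, -21, 1, -12)]
242 [(220, -22, 19, -8), (227, -22, 16, -8), (234
[... 470 characters left out ...]
7, 16), (234, -21, 12, 17), (241, -22, 9, 17), (248, -34, 11, 15), (255, -39, 11, 15)]
300 [(220, -22, 20, 19), (227, -23, 16, 19), (234, -23, 13, 19), (241, -21, 8, 20), (248, -35, 12, 18), (255, -40, 11, 17)]
306 [(220, -22, 19, 22), (227, -21, 15, 22), (234, -23, 13, 22), (241, -23, 9, 22), (248, -33, 11, 21), (255, -41, 11, 20)]
312 [(220, -22, 20, 25), (227, -23, 16, 25), (234, -22, 12, 25), (241, -23, 9, 25), (248, -22, 5, 25), (255, -33, 7, 24)]
318 [(220, -23, 20, 27), (227, -22, 16, 28), (234, -22, 12, 28), (241, -22, 9, 28), (248, -22, 5, 29), (255, -34, 8, 26)]
324 [(220, -22, 20, 30), (227, -22, 16, 31), (234, -22, 12, 31), (241, -22, 9, 31), (248, -22, 5, 31), (255, -22, 1, 32)]
```

Call:
drive_tool(
  moves=[
    [[0.3, 0.005, 0, -0.001, 0, 0, 0], [0.3, 0, 0, 0, 0, 0, 0], [0.3, 0, 0, 0, 0, 0, 0], [0.9, 0, 0, 0, 0, 0, 0], [0.9, 0, 0, 0, 0, 0, 0], [0.9, 0, 0, 0, 0, 0, 0], [0.9, 0, 0, 0, 0, 0, 0], [0.9, 0, 0, 0, 0, 0, 0]],
  ],
)

```text
clock: 65.15
tool_pos: [0.4702, 0.3694, -0.0191]
orientation: [-127.4, 89.7, -39.6]
ft_force: [-3.4, -4.9, 31.8]
finger_gap: 0.117
```

Run:
```python
from h import *
plan((469.3,369.6,100,87.8))
```

```text
t 65.15 tcp [470.2 369.4 -19.1] yaw 87.7 tilt [ 0.003 -0.003] gap 0.117 F [-3.4 -4.9 31.8] q7 [-28.  47.   3.]
  turn x -0.1  shift x -119 y 1 z 0   d 119
```

Gripped the bar (gap 0.117), with the tips pressing the plate at 32 N. I'll lift to relieve that.

Call:
drive_tool(
  moves=[
    [[0.9, -0.01, 0, 0, 0, 0, 0], [0.9, -0.02, 0, 0, 0, 0, 0], [0.9, -0.04, 0, 0, 0, 0, 0], [0.9, -0.05, 0, 0, 0, 0, 0], [0.9, 0, 0, 0, 0, 0, 0], [0.9, 0, 0, 0, 0, 0, 0], [0.9, 0, 0, 0, 0, 0, 0]],
  ],
)

```text
clock: 66.03
tool_pos: [0.4681, 0.3675, 0.0951]
orientation: [157.9, 89.5, -114.4]
ft_force: [-0.0, 1.0, -1.2]
finger_gap: 0.119
```

```bash
cat >> h.py <<'E'
def plate(lo,hi):
    """held plate seen by wrist cam: z band above tcp in mm"""
    p,d,m=grab("wrist"); W=world(d,m); z=tcp()[0][2]
    bs=blob(W,(d>0)&(W[...,2]>z+lo/1000)&(W[...,2]<z+hi/1000))
    print("held",max(bs,key=lambda b:b[6]))
    p,d,m=grab("top"); W=world(d,m)
    bs=blob(W,(d>0)&(W[...,2]>z+lo/1000)&(W[...,2]<z+hi/1000)&(W[...,0]>.3)&(W[...,0]<.65))
    if bs: print("top held",max(bs,key=lambda b:b[6]))
E
python3 - <<'E'
from h import *
plate(14,30); plan((497,20.5,105,91.4))
E
```

```text
held (np.float64(438.5), np.float64(368.6), np.float64(111.1), np.float64(104.6), np.float64(-2.3), 118.5, 45739, (260, 188))
top held (np.float64(406.2), np.float64(404.8), np.float64(44.1), np.float64(36.9), np.float64(-1.0), 118.9, 172, (116, 251))
t 66.12 tcp [468.2 367.9  95.2] yaw 87.8 tilt [-0.003 -0.007] gap 0.117 F [ 0.4  0.1 -1.3] q7 [-24.  38.  11.]
  turn x -3.6  shift x -10 y -20 z -348   d 349
```

Call:
drive_tool(
  moves=[
    [[0.9, -0.01, 0, 0, -1.8, 0, 0], [0.9, 0, -0.003, -0.03, -1.8, 0, 0], [0.9, 0, -0.003, -0.045, 0, 0, 0], [0.9, 0, -0.003, -0.055, 0, 0, 0], [0.9, 0, -0.003, -0.055, 0, 0, 0], [0.9, 0, -0.003, -0.055, 0, 0, 0], [0.9, 0, -0.003, -0.055, 0, 0, 0], [0.9, 0, -0.002, -0.04, 0, 0, 0], [0.9, 0, 0, -0.013, 0, 0, 0], [0.9, 0, 0, 0, 0, 0, 0], [0.9, 0, 0, 0, 0, 0, 0], [0.9, 0, 0, 0, 0, 0, 0]],
  ],
)

```text
clock: 67.62
tool_pos: [0.4962, 0.0232, 0.1084]
orientation: [166.3, 89.8, -102.2]
ft_force: [0.0, 0.5, -1.4]
finger_gap: 0.117
```

Run:
```python
from h import *
plate(14,30); plan((497,20.5,105,91.4))
```

```text
held (np.float64(466.4), np.float64(22.3), np.float64(110.9), np.float64(104.8), np.float64(1.5), 131.7, 45748, (260, 188))
top held (np.float64(453.9), np.float64(22.6), np.float64(104.3), np.float64(85.9), np.float64(-88.4), 132.3, 1356, (274, 224))
t 67.72 tcp [496.1  22.4 108.3] yaw 91.5 tilt [-0.001 -0.005] gap 0.118 F [-0.2  0.6 -1.9] q7 [14. 45. 38.]
  turn x 0.1  shift x 3 y -1 z -2   d 4
```

Call:
drive_tool(
  moves=[
    [[0.9, 0, -0.001, -0.003, 0, 0, 0], [0.9, 0, 0, 0, 0, 0, 0], [0.9, 0.025, 0, 0, 0, 0, 0], [0.9, 0.02, 0, 0, 0, 0, 0], [0.9, 0, 0, 0, 0, 0, 0], [0.9, 0, 0, 0, 0, 0, 0]],
  ],
)

```text
clock: 68.47
tool_pos: [0.4975, 0.0182, 0.0637]
orientation: [171.0, 89.7, -97.6]
ft_force: [0.2, 1.1, -1.0]
finger_gap: 0.118
```

Run:
```python
from h import *
plate(14,30); plan((497,20.5,16,91.4))
```

```text
held (np.float64(467.7), np.float64(17.3), np.float64(111.0), np.float64(104.3), np.float64(1.3), 87.1, 45768, (260, 188))
top held (np.float64(454.4), np.float64(18.5), np.float64(103.8), np.float64(84.4), np.float64(-88.9), 88.0, 1224, (274, 226))
t 68.58 tcp [497.7  18.1  64. ] yaw 91.3 tilt [ 0.    -0.005] gap 0.118 F [ 1.3 -0.9 -0.9] q7 [12. 50. 34.]
  turn x -0.1  shift x 48 y 1 z 2   d 48
```

Call:
drive_tool(
  moves=[
    [[0.9, 0.01, 0, 0.002, 0, 0, 0], [0.9, 0, 0, 0, 0, 0, 0], [0.9, 0, 0, 0, 0, 0, 0], [0.9, 0, 0, 0, 0, 0, 0]],
  ],
)

```text
clock: 69.08
tool_pos: [0.4971, 0.0199, 0.0532]
orientation: [164.5, 89.7, -104.2]
ft_force: [-0.4, 0.1, -1.4]
finger_gap: 0.124
```

Run:
```python
from h import *
plate(14,30); plan((497,20.5,16,91.4))
```

```text
held (np.float64(467.1), np.float64(19.0), np.float64(110.6), np.float64(104.6), np.float64(1.3), 76.6, 45758, (260, 188))
top held (np.float64(454.0), np.float64(20.0), np.float64(104.0), np.float64(84.4), np.float64(-88.9), 77.2, 1199, (273, 226))
t 69.17 tcp [497.1  19.9  53.3] yaw 91.3 tilt [-0.001 -0.005] gap 0.119 F [ 0.3 -0.3 -1. ] q7 [11. 52. 32.]
  turn x -0.1  shift x 37 y 0 z 1   d 37
```

Call:
drive_tool(
  moves=[
    [[0.9, 0.012, 0, 0, 0, 0, 0], [0.9, 0.012, 0, 0, 0, 0, 0], [0.9, 0.008, 0, 0, 0, 0, 0], [0.9, 0.004, 0, 0, 0, 0, 0], [0.9, 0, 0, 0, 0, 0, 0], [0.9, 0, 0, 0, 0, 0, 0]],
  ],
)

```text
clock: 69.92
tool_pos: [0.4971, 0.0198, 0.0174]
orientation: [167.4, 89.7, -101.3]
ft_force: [-0.3, -0.6, -1.6]
finger_gap: 0.118
```

Run:
```python
from h import *
plate(14,30); plan((497,20.5,16,91.4))
```

```text
held (np.float64(466.9), np.float64(19.1), np.float64(118.1), np.float64(113.6), np.float64(1.5), 40.7, 52792, (260, 183))
top held (np.float64(570.3), np.float64(580.1), np.float64(146.6), np.float64(113.8), np.float64(-79.8), 33.4, 1172, (65, 196))
t 70.03 tcp [497.2  19.7  17.4] yaw 91.3 tilt [-0.001 -0.005] gap 0.117 F [-0.6 -0.1 -0.7] q7 [ 8. 57. 27.]
  turn x -0.1  shift x 1 y 0 z 1   d 2
```

Call:
drive_tool(
  moves=[
    [[0.9, 0.0015, 0, 0.0005, 0, 0, 0], [0.9, 0, 0, 0, 0, 0, 0], [0.6, 0, 0, 0, 0, 0, 0], [0.4, 0, 0, 0, 0, 0, 0], [0.3, 0, 0, 0, 0, 0, 0], [0.3, 0, 0, 0, 0, 0, 0], [0.3, -0.02, 0, 0, 0, 0, 0], [0.3, -0.04, 0, 0, 0, 0, 0], [0.3, -0.04, 0, 0, 0, 0, 0], [0.3, 0, 0, 0, 0, 0, 0], [0.3, 0, 0, 0, 0, 0, 0]],
  ],
)

```text
clock: 71.4
tool_pos: [0.4967, 0.0203, 0.1153]
orientation: [159.5, 89.7, -109.2]
ft_force: [0.0, -0.2, -0.1]
finger_gap: 0.347
```

Run:
```python
from h import *
p,d,m=grab("wrist"); W=world(d,m)
k=(d>0)&(W[...,2]>.034)&(W[...,2]<.045)&(W[...,0]<.62)&(W[...,0]>.38)&(abs(W[...,1]-.02)<.07)
for b in blob(W,k)[:3]: print(b)
X=W[k]; A=np.c_[X[:,:2]-[.497,.02],np.ones(len(X))]; c=np.linalg.lstsq(A,X[:,2],rcond=None)[0]; print("plane tilt mm/100mm",(c[:2]*100).round(2),"z",c[2]*1000)
cv2.imwrite("pics/w9.png",p[:,:,::-1])
p,d,m=grab("top"); W=world(d,m)
for lo,hi in((.009,.017),(.027,.038)):
  for b in blob(W,(d>0)&(W[...,2]>lo)&(W[...,2]<hi)&(W[...,1]>.08)&(W[...,1]<.28)&(W[...,0]<.7)&(W[...,0]>.35)): print("lid?",b)
plan((550,160,110,97.6))
```

```text
(np.float64(485.8), np.float64(-36.4), np.float64(152.5), np.float64(0.9), np.float64(1.4), 39.6, 673, (185, 169))
(np.float64(483.9), np.float64(75.5), np.float64(155.7), np.float64(10.7), np.float64(5.3), 39.8, 664, (335, 170))
(np.float64(499.7), np.float64(20.2), np.float64(174.9), np.float64(104.6), np.float64(1.3), 39.1, 25376, (261, 187))
plane tilt mm/100mm [0.11 0.15] z 39.19306469230988
lid? (np.float64(550.0), np.float64(160.5), np.float64(186.7), np.float64(119.9), np.float64(7.6), 12.8, 2595, (220, 198))
lid? (np.float64(550.0), np.float64(160.4), np.float64(59.8), np.float64(13.5), np.float64(7.8), 32.4, 110, (219, 196))
t 71.5 tcp [496.2  20.4 114.6] yaw 91.4 tilt [-0.004 -0.006] gap 0.354 F [-0.9  0.  -0.3] q7 [15. 44. 39.]
  turn x -6.2  shift x 5 y -72 z 131   d 150
```

View pics/w9.png

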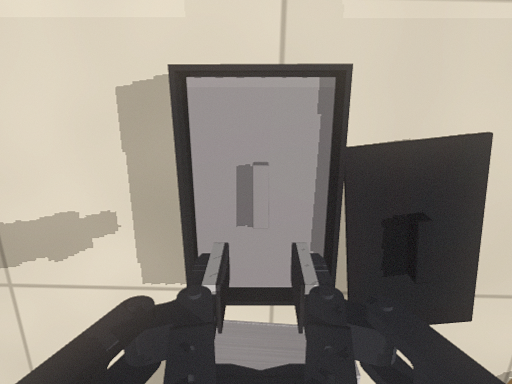

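The pad lies flat on the divider: tilt is 0.1–0.15 mm per 100 mm and its height is exactly as expected. Now the lid, which is at (550,160) with yaw 7.6.

Call:
drive_tool(
  moves=[
    [[0.2, 0, -0.01, 0.02, -6.2, 0, 0], [0.2, 0, -0.022, 0.035, 0, 0, 0], [0.2, 0, -0.022, 0.04, 0, 0, 0], [0.2, 0, -0.018, 0.036, 0, 0, 0], [0.2, 0, 0, 0, 0, 0, 0], [0.2, 0, 0, 0, 0, 0, 0], [0.2, 0, 0, 0, 0, 0, 0], [0.2, 0, 0, 0, 0, 0, 0]],
  ],
)

```text
clock: 72.5
tool_pos: [0.5534, 0.1577, 0.1147]
orientation: [156.0, 89.6, -106.6]
ft_force: [-0.2, 0.4, 0.4]
finger_gap: 0.399
```

Run:
```python
from h import *
p,d,m=grab("wrist"); W=world(d,m)
for lo,hi in((.009,.015),(.027,.036)):
    for b in blob(W,(d>0)&(W[...,2]>lo)&(W[...,2]<hi)&(W[...,1]>.09)&(W[...,1]<.3)&(W[...,0]<.65)&(W[...,0]>.33)):
        if b[6]>300: print(b)
plan((550,160,-6,97.6))
```

```text
(np.float64(550.0), np.float64(159.3), np.float64(186.0), np.float64(120.3), np.float64(7.4), 12.1, 27511, (264, 168))
(np.float64(548.7), np.float64(159.1), np.float64(58.8), np.float64(13.9), np.float64(7.2), 32.0, 1266, (263, 183))
t 72.55 tcp [553.4 158.  114.8] yaw 97.5 tilt [-0.002 -0.006] gap 0.403 F [-0.5 -0.1  0.6] q7 [ 2. 41. 39.]
  turn x -0.1  shift x 121 y 3 z 2   d 121
```

Call:
drive_tool(
  moves=[
    [[0.2, 0.02, 0.004, 0.002, 0, 0, 0], [0.2, 0.04, 0, 0, 0, 0, 0], [0.2, 0.04, 0, 0, 0, 0, 0], [0.2, 0.02, 0, 0, 0, 0, 0], [0.2, 0, 0, 0, 0, 0, 0], [0.2, 0, 0, 0, 0, 0, 0], [0.2, 0, 0, 0, 0, 0, 0]],
  ],
)

```text
clock: 73.42
tool_pos: [0.5501, 0.1604, -0.0037]
orientation: [-174.3, 89.8, -76.8]
ft_force: [0.9, 0.4, 0.2]
finger_gap: 0.397
```

Run:
```python
from h import *
plan((549.5,159.2,-6,97.4))
```

```text
t 73.42 tcp [550.1 160.4  -3.7] yaw 97.5 tilt [ 0.001 -0.004] gap 0.397 F [0.9 0.4 0.2] q7 [-4. 52. 29.]
  turn x 0.1  shift x 2 y 1 z -1   d 3
```

Call:
drive_tool(
  moves=[
    [[0.2, 0.003, 0.001, -0.001, 0, 0, 0], [0.2, 0, 0, 0, 0, 0, 0], [0.9, 0, 0, 0, 0, 0, 0], [0.9, 0, 0, 0, 0, 0, 0], [0.9, 0, 0, 0, 0, 0, 0], [0.9, 0, 0, 0, 0, 0, 0], [0.9, 0, 0, 0, 0, 0, 0], [0.9, -0.01, 0, 0, 0, 0, 0], [0.9, -0.03, 0, 0, 0, 0, 0], [0.9, -0.04, 0, 0, 0, 0, 0], [0.9, -0.03, 0, 0, 0, 0, 0], [0.9, 0, 0, 0, 0, 0, 0]],
  ],
)

```text
clock: 74.92
tool_pos: [0.5498, 0.1602, 0.1041]
orientation: [-147.6, 89.8, -50.1]
ft_force: [-0.5, -0.6, -2.7]
finger_gap: 0.143
```

Call:
drive_tool(
  moves=[
    [[0.9, 0, 0, 0, 0, 0, 0], [0.9, 0, 0, 0, 0, 0, 0]],
  ],
)

```text
clock: 75.18
tool_pos: [0.5475, 0.1587, 0.1006]
orientation: [141.5, 89.6, -120.9]
ft_force: [0.1, -0.3, -3.6]
finger_gap: 0.144
```

Run:
```python
from h import *
plate(10,30); plan((497,20.3,105,91.4))
```

```text
held (np.float64(516.0), np.float64(154.5), np.float64(120.4), np.float64(119.7), np.float64(-82.4), 120.6, 56251, (260, 180))
top held (np.float64(507.5), np.float64(154.9), np.float64(120.2), np.float64(102.4), np.float64(-82.4), 121.3, 1720, (219, 205))
t 75.28 tcp [547.7 159.1 100.8] yaw 97.6 tilt [-0.003 -0.006] gap 0.147 F [ 0.3 -0.6 -2.6] q7 [ 1. 42. 37.]
  turn x 6.2  shift x -4 y 54 z -137   d 148
```

Call:
drive_tool(
  moves=[
    [[0.9, -0.005, 0, 0, 3.1, 0, 0], [0.9, 0, 0.005, -0.015, 3.1, 0, 0], [0.9, 0, 0.012, -0.03, 0, 0, 0], [0.9, 0, 0.015, -0.035, 0, 0, 0], [0.9, 0, 0.014, -0.035, 0, 0, 0], [0.9, 0, 0.009, -0.022, 0, 0, 0], [0.9, 0, 0, 0, 0, 0, 0], [0.9, 0, 0, 0, 0, 0, 0], [0.9, 0, 0, 0, 0, 0, 0], [0.9, 0, 0, 0, 0, 0, 0]],
  ],
)

```text
clock: 76.53
tool_pos: [0.4977, 0.0219, 0.1077]
orientation: [165.7, 89.7, -102.9]
ft_force: [-0.1, -0.4, -2.6]
finger_gap: 0.145
```

Run:
```python
from h import *
plate(10,30); plan((497,20.3,60,91.4))
```

```text
held (np.float64(466.0), np.float64(20.9), np.float64(120.5), np.float64(119.6), np.float64(-88.7), 127.6, 56243, (260, 180))
top held (np.float64(453.3), np.float64(21.9), np.float64(119.9), np.float64(93.9), np.float64(-88.7), 128.2, 1705, (274, 224))
t 76.62 tcp [497.6  21.5 107.7] yaw 91.4 tilt [-0.001 -0.005] gap 0.146 F [-0.5  0.8 -1.8] q7 [14. 45. 38.]
  turn x -0.0  shift x 48 y 1 z -1   d 48
```

Call:
drive_tool(
  moves=[
    [[0.9, 0.02, 0.002, -0.001, 0, 0, 0], [0.9, 0.02, 0, 0, 0, 0, 0], [0.9, 0.01, 0, 0, 0, 0, 0], [0.9, 0, 0, 0, 0, 0, 0], [0.9, 0, 0, 0, 0, 0, 0], [0.9, 0, 0, 0, 0, 0, 0]],
  ],
)

```text
clock: 77.38
tool_pos: [0.4959, 0.0197, 0.0583]
orientation: [176.6, 89.7, -92.1]
ft_force: [-0.4, -0.6, -2.4]
finger_gap: 0.144
```

Run:
```python
from h import *
plate(10,30); plan((497,20.3,39,91.4))
```

```text
held (np.float64(464.1), np.float64(19.0), np.float64(120.5), np.float64(119.8), np.float64(-88.6), 78.2, 56255, (260, 180))
top held (np.float64(450.3), np.float64(19.8), np.float64(119.9), np.float64(91.8), np.float64(-88.6), 78.8, 1523, (274, 228))
t 77.47 tcp [495.7  19.7  58.1] yaw 91.3 tilt [-0.    -0.005] gap 0.143 F [-0.1 -0.1 -0.9] q7 [11. 51. 32.]
  turn x -0.1  shift x 19 y -1 z 1   d 19
```

Call:
drive_tool(
  moves=[
    [[0.9, 0.008, 0, 0, 0, 0, 0], [0.9, 0.006, 0, 0, 0, 0, 0], [0.9, 0.004, 0, 0, 0, 0, 0], [0.9, 0, 0, 0, 0, 0, 0], [0.9, 0, 0, 0, 0, 0, 0], [0.9, 0.002, 0, 0, 0, 0, 0], [0.9, 0, 0, 0, 0, 0, 0]],
  ],
)

```text
clock: 78.35
tool_pos: [0.4957, 0.0196, 0.0381]
orientation: [173.5, 89.7, -95.1]
ft_force: [-0.8, -0.5, 3.4]
finger_gap: 0.146
```

Run:
```python
from h import *
plate(10,30); plan((497,20.3,37,91.4))
```

```text
held (np.float64(464.1), np.float64(18.7), np.float64(120.8), np.float64(120.0), np.float64(-88.7), 58.1, 56241, (260, 180))
top held (np.float64(450.8), np.float64(20.0), np.float64(120.2), np.float64(93.4), np.float64(-88.9), 58.8, 1464, (273, 229))
t 78.45 tcp [495.7  19.6  38.1] yaw 91.3 tilt [-0.001 -0.005] gap 0.146 F [-1.   0.6  5.7] q7 [ 9. 54. 30.]
  turn x -0.1  shift x 1 y -1 z 1   d 2
```

Contact is felt at the expected seated height. I'll release and retreat.

Call:
drive_tool(
  moves=[
    [[0.9, 0.001, 0, 0, 0, 0, 0], [0.9, 0, 0, 0, 0, 0, 0], [0.5, 0, 0, 0, 0, 0, 0], [0.2, 0, 0, 0, 0, 0, 0], [0.2, 0, 0, 0, 0, 0, 0], [0.2, 0, 0, 0, 0, 0, 0], [0.2, -0.02, 0, 0, 0, 0, 0], [0.2, -0.04, 0, 0, 0, 0, 0], [0.2, -0.05, 0, 0, 0, 0, 0], [0.2, 0, 0, 0, 0, 0, 0], [0.2, 0, 0, 0, 0, 0, 0]],
  ],
)

```text
clock: 79.82
tool_pos: [0.4951, 0.0195, 0.1463]
orientation: [159.8, 89.7, -108.9]
ft_force: [-1.0, 0.2, -0.4]
finger_gap: 0.397
```

Run:
```python
from h import *
p,d,m=grab("wrist"); W=world(d,m)
k=(d>0)&(W[...,2]>.050)&(W[...,2]<.066)&(W[...,0]<.62)&(W[...,0]>.38)&(abs(W[...,1]-.02)<.08)
for b in blob(W,k): 
    if b[6]>500: print(b)
X=W[k]; A=np.c_[X[:,:2]-[.497,.02],np.ones(len(X))]; c=np.linalg.lstsq(A,X[:,2],rcond=None)[0]; print("tilt mm/100",(c[:2]*100).round(2),"z",c[2]*1000)
s,_,_=grab("side"); 
cv2.imwrite("pics/w10.png",np.vstack([cv2.resize(p,(400,300)),cv2.resize(s[130:322,180:436],(400,300))])[:,:,::-1])
plan((497,20,200,91))
```

```text
(np.float64(497.4), np.float64(19.5), np.float64(186.0), np.float64(120.6), np.float64(1.3), 58.1, 28878, (261, 178))
tilt mm/100 [0.09 0.11] z 58.14910009592328
t 79.92 tcp [494.6  19.6 145.6] yaw 91.3 tilt [-0.004 -0.006] gap 0.402 F [0.2 1.  0.3] q7 [17. 40. 42.]
  turn x 0.3  shift x -54 y -2 z 0   d 54
```

View pics/w10.png

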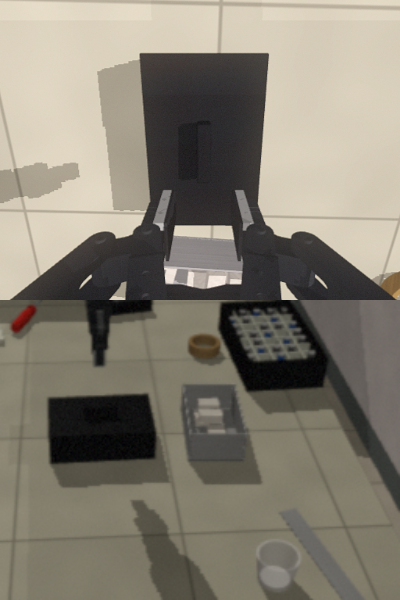

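The lid is flat and fully home (plate top reads 58.1 plus the 2 mm bias, about 60 mm; centred within 1 mm). The bin holds the offcuts and the bench is clear.

```bash
python3 -c "
from bench import order; print(order.sign_off())"
```

```text
the job is handed in; nothing more can be done
None
```

I did the job in the order asked and handed it in about 80 s into the 208 s limit; no verdict was reported.

**What was done:** all five offcuts went into the bin. Then I laid the divider on the box floor, put one battery along x in the middle of each compartment, laid the pad on the fins and closed the lid. I took "lengthwise" to mean along the box's length.

**Last checks**
- **Divider:** fin tops read 33 mm against an expected 35; the wrist camera reads about 2 mm low.
- **Batteries:** all within about 2 mm of their compartment centres. The third's end was partly hidden (43.5 mm seen of 46), and the last, more oblique view put the first 2.3 mm off, though two earlier ones said within 0.5 mm.
- **Pad:** flat to about 0.15 mm per 100 mm, at the expected height before the lid went on.
- **Lid:** plate top reads 58.1 mm, about 60 after the same correction, so fully home. It is level to about 0.1 mm per 100 mm and within 1 mm of centre.
- **Bin and bench:** the final view shows offcuts in the bin and none on the part of the bench it covers. I did not count the five in the bin individually after the last drop.

**What went wrong on the way**
- **First grasps:** the first two tries at an offcut closed above it, because the finger tips end about 30 mm short of the reported tool point. I corrected for that from then on.
- **Pad pick-up:** the finger tips pressed on the pad's plate, with the wrist force at 32 N.
- **Lid:** it was knocked aside during the run, so I measured it again before lifting it. I saw no sign of the grip slackening.

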